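# Set a tilting table to 15 degrees on gauge blocks and load the dishes

## Robot

A 6-joint arm with a two-finger parallel gripper is mounted at the origin on a cart in front of the work surface, level with it; the furniture and walls round the work are solid. World frame = base frame: x ahead of the robot, y to its left, z up, the work surface at z = 0. Lengths are in m, angles in rad, forces in N, time in s.
With the tool pointing down it reaches from about 0.25 to 0.725 m from the base axis. Payload 4 kg.
Tool frame: the origin (TCP) lies midway between the tips of the shut fingers; the grasp point (between the pads) lies pinch_z behind it (pinch_z is the distance from the TCP to the grasp point, in m); z points along the fingers, y is the direction in which the jaws open and shut (so a half turn about z gives the same grasp; the last joint's range is limited). The gripper opens to 85 mm and grips with 20 to 120 N. Pads are 22 mm wide; open, the fingers measure 114 mm over their backs; the gripper's body (76 mm by 85 mm) begins 54 mm behind the grasp point. The pads swing forward as they close: fully open they stand 13 mm farther back than shut.
Start: joints at [1.273, 0.241, 0.005, 1.335, 0, 1.571], TCP at [0.147, 0.478, 0.231] pointing down, gripper open.
Joint ranges: [-2.72, 2.72], [-1.05, 1.87], [-1.09, 1.28], [-1.99, 2.15], [-1.42, 1.44], [-3.14, 3.14]. Speed limits (rad/s): [2.79, 2.79, 3.14, 3.14, 3.14, 3.14].

## Interface

Orientations are given as a unit quaternion [x, y, z, w].
In Python, from workcell import * gives the robot as it stands.
- The arm moves only by the tool move_arm, never from a script. Its argument "motion" is a list of rows, each a list of 3 entries, a list of its own where there are three numbers: the finger opening in mm, from 0 to 85.4, then the shift along the tool's x, y, z in units of 50 mm (1.0 is 50 mm), then the turn about the tool's z in units of 6 degrees (1.0 is 6 degrees). In form: [[claw, [dx, dy, dz], roll], ...]. A call has exactly 10 rows; each row is the pose to reach, as a shift and turn from the pose commanded when the call began, along the tool's axes at that moment; what a row does not reach only later rows make up. A row lasts 1/10 s, in which the tool goes at most 50 mm and 8.59 degrees, less where a joint would pass 70% of its speed; a pose out of reach is approached as far as the arm can. A call with a gripper value outside its range is refused whole. The fingers move at their own pace and stop on an object; the grip force is fixed at half the most. Time passes only in rows, so rows that repeat a pose let the fingers close, or fill a call up. It gives the time, the measured TCP pose, the force and the opening at its end, in the units of the state.
- get_obs(): the state, without advancing time (a new reading comes with each control period).
- camera(name): name is "scene" or "top"; returns a dict with "color" (400x640x3 uint8, red, green, blue), "fx", "fy", "cx", "cy" (pixels), "rvec" (rotation vector, rad) and "tvec" (3), from world to camera coordinates, as OpenCV has them. Camera axes: x right, y down, z forward; pixel columns grow to the right and rows downward; lengths in m; the calibration is good to about 2 mm. A picture is of the moment at which its call begins. There is no depth.
- job_done(): hands the job in, once; it reports no verdict.
The state is a dict: "clock": time; "joint_pos": joint angles; "joint_vel": joint speeds; "tau": joint torques, N m; "eef_pos": TCP position; "tool_rot": TCP orientation; "ft_force": force on the tool from outside, world axes, zero at the start; "ft_torque": the same for the moment, N m; "grip_width": finger opening in m.
Only numpy, scipy, OpenCV 4.12 (cv2) and the standard library are available. Lean on these libraries where they do the work, as an engineer would, in place of code of your own. Each camera call takes 0.05 s, during which the arm holds its last target.

## Task

Set the tilting table to 15 degrees for pouring gradient dishes: swing its plate up by the handle, build on the marked rectangle of the base the stack of two gauge blocks that gives 15 degrees, laid lengthwise like the rectangle with the thicker block underneath, and lower the plate until its roller rests on the stack. Then lay every dish flat on the sloping plate, side by side inside the rims and with its length running up the slope, gripping it gently, as more than about 20 N cracks it.

Things in the scene. Friction and masses are not known exactly. Their poses are not given: they have to be found in the camera images.
- tilt_base: grey base of the tilting table (a sine plate), fixed, 150 mm (x) by 210 mm (y), 12 mm thick; origin at bench height, z up. Hinge axis along its x at y +85 mm, z 22 mm; the plate extends from it to -y. The plate's roller, radius 10 mm, is 155 mm from the hinge axis and touches the base top when level: a stack of height H under it gives sin(angle) = H / 155 mm
- plate (a joint): tilt of the table's plate in rad: 0 = level, grows as the free end swings up, stop at 1.25. A damped friction hinge: let go above about 0.95 rad the plate stays; let go below about 0.7 rad it sinks slowly by itself (under 0.5 rad/s) until something carries it. Lifting takes about 4 N at the handle
- plate_top (a point): on the plate's top face, midway between the side rims, 90 mm from the hinge axis and 16 mm above the plane of hinge and roller; x along the hinge, y down the slope towards the hinge, z square to the plate. Free flat area: x -121 to +121 mm, y -75 to +79 mm; rims 8 mm high at both sides and at the hinge end, none at the free end
- plate_handle (a point): centre of the plate's handle, a short black cylinder, 24 mm diameter and 30 mm long, its axis parallel to the hinge, 215 mm from the hinge axis and 20 mm above the plane of hinge and roller, on a 16 mm wide neck at the middle of the free end; 38 mm clear of the plate's end. Best pinched by its two flat ends; it can turn between the fingers as the plate swings
- stack_spot (a point): centre of the rectangle marked in white (76 by 42 mm, long side along the base's y) on top of the base, 12 mm above the bench, where the stack is to stand (150 mm from the hinge, under the roller at 15 degrees); axes as the base
- block_thick_c (a point): centre of the thick dark steel gauge block: 64 mm long (its y), 30 mm wide (its x), 36 mm thick (its z); lies flat on the bench, loose, 0.3 kg; the three blocks differ only in thickness (36, 24 and 16 mm). Beyond the blocks stands a 0.62 m high cabinet (front at x 0.527 m, left side at y -0.123 m), right of them one 0.31 m high (from y -0.33 m)
- block_mid_c (a point): centre of the middle dark steel gauge block: 64 mm long (its y), 30 mm wide (its x), 24 mm thick (its z); lies flat on the bench, loose, 0.2 kg; the three blocks differ only in thickness (36, 24 and 16 mm). Beyond the blocks stands a 0.62 m high cabinet (front at x 0.527 m, left side at y -0.123 m), right of them one 0.31 m high (from y -0.33 m)
- block_thin_c (a point): centre of the thin dark steel gauge block: 64 mm long (its y), 30 mm wide (its x), 16 mm thick (its z); lies flat on the bench, loose, 0.13 kg; the three blocks differ only in thickness (36, 24 and 16 mm). Beyond the blocks stands a 0.62 m high cabinet (front at x 0.527 m, left side at y -0.123 m), right of them one 0.31 m high (from y -0.33 m)
- dish_0_c (a point): centre (half-way up) of a lidded rectangular culture dish of thin grey plastic, 90 mm long (its y), 42 mm wide (its x), 22 mm high, 60 g, closed and empty, lying flat on the bench; squeezed with more than about 20 N it cracks, 8 N holds it well. There are two or three dishes; a missing one reads None
- dish_1_c (a point): centre (half-way up) of a lidded rectangular culture dish of thin grey plastic, 90 mm long (its y), 42 mm wide (its x), 22 mm high, 60 g, closed and empty, lying flat on the bench; squeezed with more than about 20 N it cracks, 8 N holds it well. There are two or three dishes; a missing one reads None
- dish_2_c (a point): centre (half-way up) of a lidded rectangular culture dish of thin grey plastic, 90 mm long (its y), 42 mm wide (its x), 22 mm high, 60 g, closed and empty, lying flat on the bench; squeezed with more than about 20 N it cracks, 8 N holds it well. There are two or three dishes; a missing one reads None
- block_mid: the middle block, origin at the centre of its underside
- block_thin: the thin block, origin at the centre of its underside
- dish_0: the same dish, origin at the centre of its underside
- dish_1: the same dish, origin at the centre of its underside
- dish_2: the same dish, origin at the centre of its underside

How it is judged:
On the way, in this order (a step that is already met when the one before it is completed fails the run):
1. with the plate swung up, the middle block stands on the marked rectangle (horizontal distance between block_mid_c and stack_spot below 0.018 m and height (world z) of block_mid_c between 0.019 and 0.029 m and angle between the y axis of block_mid_c and the y axis of tilt_base, either way round below 0.35 rad and value of joint plate above 0.4 rad and contact force between the fingers and block_mid below 0.1 N), for 0.2 s.
2. the thin block lies on the middle one, the plate still up (horizontal distance between block_mid_c and stack_spot below 0.018 m and height (world z) of block_mid_c between 0.019 and 0.029 m and angle between the y axis of each of block_mid_c, block_thin_c and the y axis of tilt_base, either way round below 0.35 rad and z of block_thin_c in the frame of block_mid_c between 0.016 and 0.024 m and horizontal distance between block_thin_c and block_mid_c below 0.018 m and value of joint plate above 0.3 rad and contact force between the fingers and block_thin below 0.1 N), for 0.2 s.
3. the plate has been lowered and its roller rests on the stack (horizontal distance between block_mid_c and stack_spot below 0.018 m and height (world z) of block_mid_c between 0.019 and 0.029 m and angle between the y axis of each of block_mid_c, block_thin_c and the y axis of tilt_base, either way round below 0.35 rad and z of block_thin_c in the frame of block_mid_c between 0.016 and 0.024 m and horizontal distance between block_thin_c and block_mid_c below 0.018 m and value of joint plate between 0.245 and 0.285 rad and contact force between plate and block_thin above 0.2 N), for 0.3 s.
4. all the dishes lie flat on the sloping plate (all of step 3 and z of dish_0_c in the frame of plate_top between 0.006 and 0.016 m and x of dish_0_c in the frame of plate_top between -0.103 and 0.103 m and y of dish_0_c in the frame of plate_top between -0.037 and 0.039 m and angle between the z axis of each of dish_0_c, dish_1_c, dish_2_c and the z axis of plate_top, either way round below 0.06 rad and angle between the y axis of each of dish_0_c, dish_1_c, dish_2_c and the y axis of plate_top, either way round below 0.25 rad and linear speed of each of dish_0, dish_1, dish_2 below 0.01 m/s and z of dish_1_c in the frame of plate_top between 0.006 and 0.016 m and x of dish_1_c in the frame of plate_top between -0.103 and 0.103 m and y of dish_1_c in the frame of plate_top between -0.037 and 0.039 m and z of dish_2_c in the frame of plate_top between 0.006 and 0.016 m and x of dish_2_c in the frame of plate_top between -0.103 and 0.103 m and y of dish_2_c in the frame of plate_top between -0.037 and 0.039 m), for 0.3 s.
At the end, for the whole second after the job is handed in: Middle (24 mm) block on the marked rectangle (within 18 mm, 20 degrees), thin one flat on it (18 mm), the roller resting on them (0.245 to 0.285 rad, over 0.2 N); every dish still and flat on the plate, wholly between the rims, its length along the slope within 14 degrees (all of step 4); the robot touches nothing.
It fails at once if a dish is squeezed or pressed too hard by the fingers (both pads together more than 45 N) (contact force between the fingers and dish_0 above 45 N or contact force between the fingers and dish_1 above 45 N or contact force between the fingers and dish_2 above 45 N).
Of dish_0, dish_1, dish_2 only 2 to 3 are there at a start; the rules pass over those that are not, and their reading is None.
At some moment in a run one of dish_0, dish_1, dish_2 may be knocked a few centimetres aside while the robot is not near it.
Once in a run the grip may slacken for a moment while it holds something.
It also fails if it takes over 210 s, if anything falls off the work surface, if the arm or the gripper's body presses on something with over 40 N, if the wrist force passes 120 N, or if a joint passes its speed limit or range.

## Working session

There is one attempt and no reset: what is moved stays moved. The work goes in short steps, Python scripts to look and compute and a tool call to move; the robot and the scene stay as the last step left them, time stands still between calls to the robot, and variables do not carry over. Pictures are saved under pics/ and viewed, and the job is handed in when it is done.

Besides the shell and the picture viewer there is one more tool, called after ">>>" in YAML: its name, and indented under it one key for each argument. move_arm: Moves the arm, as the interface text tells. Its arguments: {"type":"object","properties":{"motion":{"type":"array","items":{"type":"array"}}},"required":["motion"]}

```bash
ls -la; mkdir -p pics; python3 - <<'E'
from workcell import *
import cv2
o=get_obs()
for k,v in o.items(): print(k,v)
for n in ("scene","top"):
    c=camera(n); cv2.imwrite(f"pics/{n}0.png",c["color"][:,:,::-1]); print(n,{k:c[k] for k in c if k!="color"})
E
```

```text
total 12
drwxr-xr-x  3 agent agent 4096 Dec  7 02:38 .
drwxr-xr-x 23 root  root  4096 Dec  7 02:38 ..
drwxr-xr-x  2 agent agent 4096 Dec  7 02:38 pics
clock 0.0
joint_pos [1.27302923e+00 2.41438267e-01 3.69815595e-03 1.33520985e+00
 2.80377086e-05 1.57080747e+00]
joint_vel [-0.00033311 -0.0007595   0.00021328 -0.00042982 -0.00038402 -0.00107031]
tau [ 2.40973495e-03 -3.72322476e+01  2.52406293e+01  1.71206956e-02
  2.70807859e-04  9.49952607e-06]
eef_pos [0.14649447 0.47737861 0.2303904 ]
tool_rot [ 1.48339566e-01  9.88935900e-01 -1.06282660e-03 -1.73586636e-04]
ft_force [ 0.70262272  0.76289379 -0.21067021]
ft_torque [-0.00445266 -0.00159546 -0.0342612 ]
grip_width 0.08517463679300447
scene {'fx': 380.48441096619143, 'fy': 380.48441096619143, 'cx': 319.777852628943, 'cy': 201.3547547192852, 'rvec': array([ 0.99690411, -2.16718555,  1.31728823]), 'tvec': array([0.41447551, 0.16919523, 0.72754826])}
top {'fx': 424.2486937617319, 'fy': 424.2486937617319, 'cx': 324.44499435236315, 'cy': 197.59276776640263, 'rvec': array([ 2.14337107, -2.16021505,  0.16090206]), 'tvec': array([0.12279477, 0.47106142, 1.01417256])}
```

View pics/scene0.png

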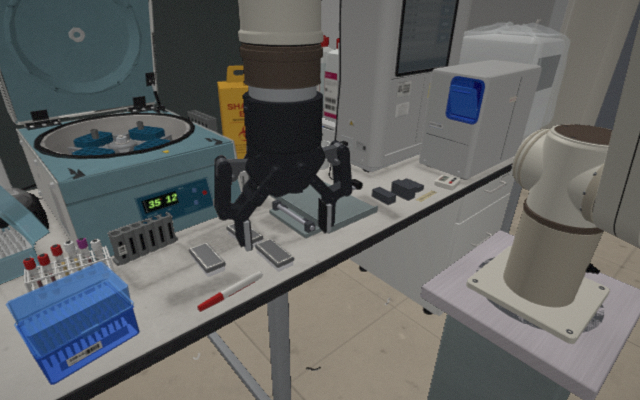

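View pics/top0.png

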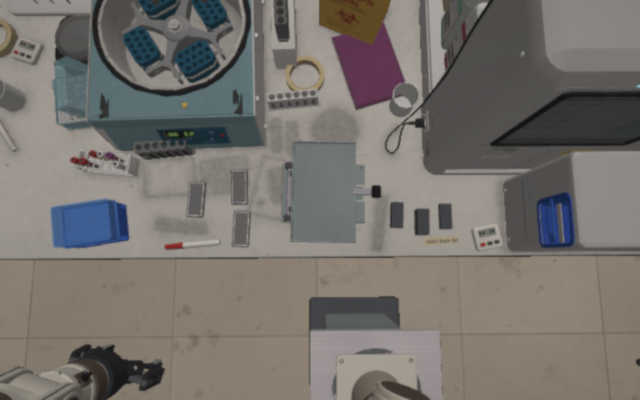

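The top view shows three dishes near (196,199), (239,186) and (241,228). The plate is near (323,192), its handle at (376,192), and the blocks are near (397,215), (422,221) and (445,216). The scene view is partly blocked by the arm. Next I'll enlarge both.

```bash
cat > h.py <<'E'
from workcell import *
import numpy as np, cv2
from scipy.spatial.transform import Rotation as R
def snap(n,tag,box=None,s=1):
    c=camera(n); im=np.ascontiguousarray(c["color"][:,:,::-1])
    np.save(f"pics/{tag}.npy",im)
    if box:
        x0,y0,x1,y1=box; im=cv2.resize(im[y0:y1,x0:x1],None,fx=s,fy=s,interpolation=cv2.INTER_CUBIC)
    cv2.imwrite(f"pics/{tag}.png",im); return c
CAL={'scene':dict(f=380.48441096619143,cx=319.777852628943,cy=201.3547547192852,r=[ 0.99690411, -2.16718555,  1.31728823],t=[0.41447551, 0.16919523, 0.72754826]),
'top':dict(f=424.2486937617319,cx=324.44499435236315,cy=197.59276776640263,r=[ 2.14337107, -2.16021505,  0.16090206],t=[0.12279477, 0.47106142, 1.01417256])}
def proj(n,P):
    c=CAL[n];K=np.array([[c['f'],0,c['cx']],[0,c['f'],c['cy']],[0,0,1]])
    return cv2.projectPoints(np.array(P,float).reshape(-1,1,3),np.array(c['r']),np.array(c['t']),K,None)[0].reshape(-1,2)
def ray(n,uv):
    c=CAL[n];M=R.from_rotvec(c['r']).as_matrix();o=-M.T@np.array(c['t'])
    d=M.T@np.array([(uv[0]-c['cx'])/c['f'],(uv[1]-c['cy'])/c['f'],1]);return o,d/np.linalg.norm(d)
def onz(n,uv,z):
    o,d=ray(n,uv);return o+d*(z-o[2])/d[2]
def tri(a,b):
    o1,d1=ray('top',a);o2,d2=ray('scene',b)
    A=np.stack([d1,-d2],1);t=np.linalg.lstsq(A,o2-o1,rcond=None)[0]
    p=o1+d1*t[0];q=o2+d2*t[1];return (p+q)/2,np.linalg.norm(p-q)
E
python3 - <<'E'
from h import *
t=cv2.imread("pics/top0.png");s=cv2.imread("pics/scene0.png")
cv2.imwrite("pics/t0a.png",cv2.resize(t[130:260,170:300],None,fx=4.5,fy=4.5,interpolation=cv2.INTER_CUBIC))
cv2.imwrite("pics/t0b.png",cv2.resize(t[130:260,270:470],None,fx=4,fy=4,interpolation=cv2.INTER_CUBIC))
cv2.imwrite("pics/s0a.png",cv2.resize(s[150:290,180:380],None,fx=4,fy=4,interpolation=cv2.INTER_CUBIC))
cv2.imwrite("pics/s0b.png",cv2.resize(s[150:250,330:480],None,fx=5,fy=5,interpolation=cv2.INTER_CUBIC))
for uv in [(196,199),(239,186),(241,228),(323,192),(376,192),(397,215),(422,221),(445,216)]: print(uv,onz('top',uv,0.02).round(4))
E
```

```text
(196, 199) [0.4726 0.4391 0.02  ]
(239, 186) [0.5047 0.3328 0.02  ]
(241, 228) [0.3995 0.3257 0.02  ]
(323, 192) [0.488  0.1225 0.02  ]
(376, 192) [ 0.4871 -0.0103  0.02  ]
(397, 215) [ 0.4288 -0.0611  0.02  ]
(422, 221) [ 0.4134 -0.1228  0.02  ]
(445, 216) [ 0.4254 -0.1806  0.02  ]
```

View pics/t0b.png

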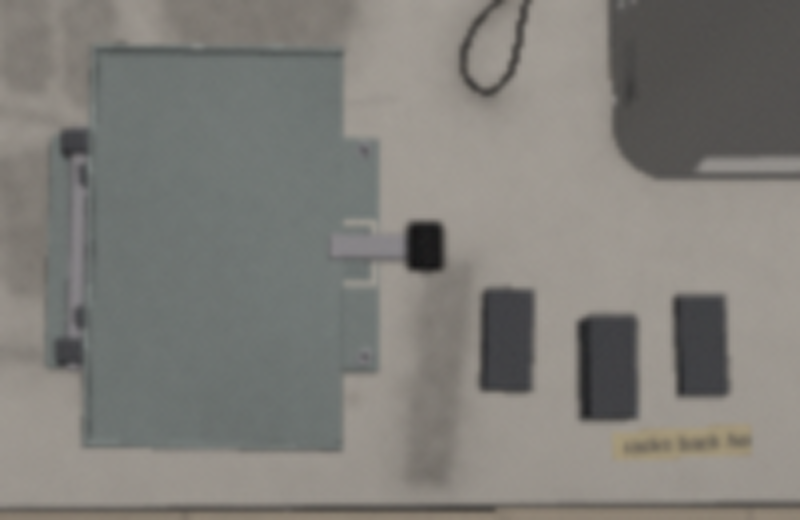

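View pics/s0b.png

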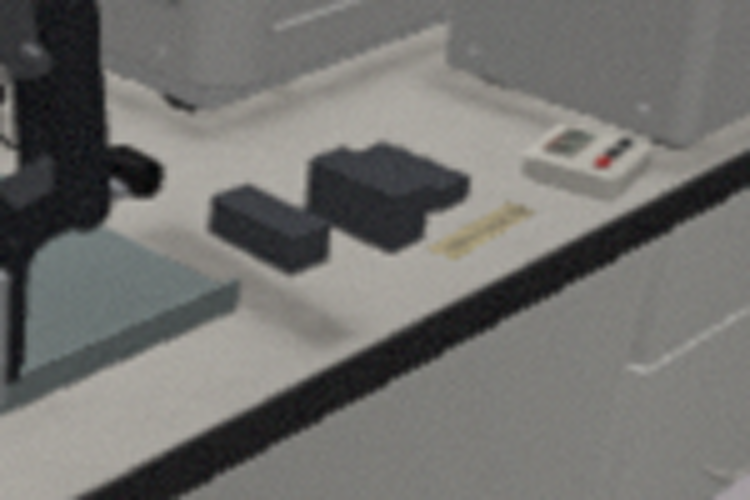

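View pics/t0a.png

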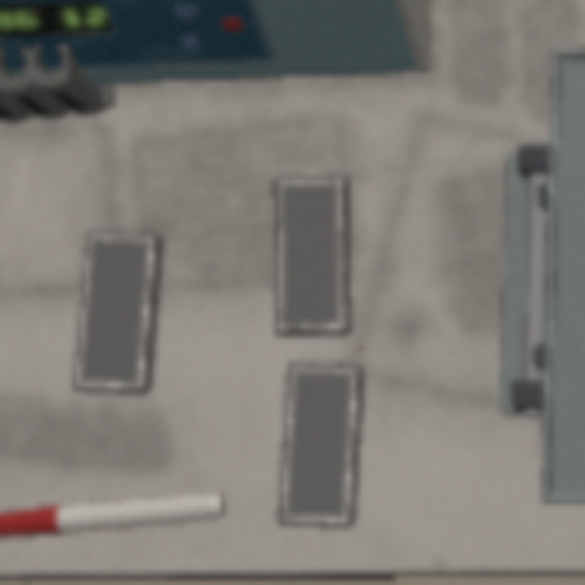

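View pics/s0a.png

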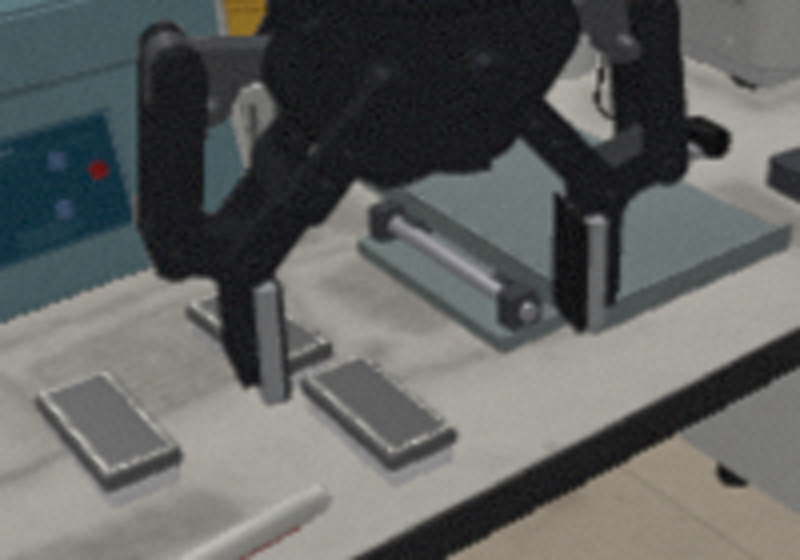

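```bash
cat > fit.py <<'E'
from h import *
from scipy.optimize import minimize
def corners(x,y,yaw,z0,L,W,H):
    c,s=np.cos(yaw),np.sin(yaw)
    return np.array([[x+c*a-s*b,y+s*a+c*b,z] for z in(z0,z0+H) for a in(-W/2,W/2) for b in(-L/2,L/2)])
def hull(n,P,S,off):
    uv=(proj(n,P)-off+.5)*S-.5
    return cv2.convexHull(uv.astype(np.float32))
def fitmask(n,mask,off,S,p0,z0,L,W,H):
    def cost(p):
        m=np.zeros(mask.shape,np.uint8); cv2.fillConvexPoly(m,np.round(hull(n,corners(*p,z0,L,W,H),S,off)*16).astype(int),1,shift=4)
        return 1-(m&mask).sum()/max(1,(m|mask).sum())
    best=None
    for d in(-.1,0,.1):
        r=minimize(cost,np.array(p0)+[0,0,d],method='Nelder-Mead',options=dict(initial_simplex=np.array(p0)+[0,0,d]+np.array([[0,0,0],[.005,0,0],[0,.005,0],[0,0,.1]]),xatol=1e-5,fatol=1e-5,maxiter=400))
        if best is None or r.fun<best.fun: best=r
    return best.x,best.fun
E
cat > a.py <<'E'
from fit import *
for n in CAL:
    print(n,ray(n,(320,200))[0].round(3))
t=cv2.imread("pics/top0.png");s=cv2.imread("pics/scene0.png");S=8
def maskat(im,uv,r,f):
    u,v=uv;off=np.array([u-r,v-r]);c=cv2.resize(im[v-r:v+r,u-r:u+r],None,fx=S,fy=S,interpolation=cv2.INTER_CUBIC)
    m=f(c.astype(int)).astype(np.uint8);k,l,st,ce=cv2.connectedComponentsWithStats(m)
    i=l[r*S,r*S];return (l==i).astype(np.uint8) if i else m,off
for uv in[(397,215),(422,221),(445,216)]:
    m,off=maskat(t,uv,20,lambda c:c.mean(2)<105)
    for H in(.016,.024,.036):
        p0=list(onz('top',uv,H/2)[:2])+[np.pi/2]
        p,c=fitmask('top',m,off,S,p0,0,.064,.030,H)
        print(uv,H,p.round(4),round(c,4)); 
        q=proj('scene',corners(*p,0,.064,.030,H)).round(1).tolist(); print('   scene top corners',q[4:])
E
python3 a.py
```

```text
scene [-0.146  0.69   0.482]
top [0.325 0.128 1.069]
(397, 215) 0.016 [ 0.4309 -0.0611  1.5116] 0.0287
   scene top corners [[379.9, 188.9], [397.1, 197.4], [372.3, 191.7], [389.4, 200.4]]
(397, 215) 0.024 [ 0.4298 -0.0602  1.5047] 0.0605
   scene top corners [[380.4, 186.6], [397.5, 195.0], [372.7, 189.3], [389.7, 198.0]]
(397, 215) 0.036 [ 0.43   -0.0589  1.5355] 0.1337
   scene top corners [[380.0, 182.8], [397.8, 190.9], [372.5, 185.6], [390.2, 194.0]]
(422, 221) 0.016 [ 0.4131 -0.125   1.5298] 0.0958
   scene top corners [[399.1, 184.9], [416.8, 192.8], [392.1, 187.6], [409.8, 195.8]]
(422, 221) 0.024 [ 0.4126 -0.1229  1.5539] 0.0414
   scene top corners [[398.8, 182.7], [417.0, 190.4], [392.0, 185.4], [410.2, 193.4]]
(422, 221) 0.036 [ 0.4122 -0.1209  1.5329] 0.0621
   scene top corners [[399.2, 179.0], [417.2, 186.8], [392.1, 181.7], [410.2, 189.7]]
(445, 216) 0.016 [ 0.4261 -0.1829  1.5657] 0.0805
   scene top corners [[407.4, 178.2], [425.3, 185.4], [401.1, 180.9], [419.0, 188.3]]
(445, 216) 0.024 [ 0.4258 -0.1821  1.6479] 0.1512
   scene top corners [[406.8, 176.0], [425.8, 182.6], [401.1, 178.9], [420.3, 185.7]]
(445, 216) 0.036 [ 0.4251 -0.1801  1.7199] 0.2372
   scene top corners [[406.3, 172.7], [426.3, 178.7], [401.3, 175.7], [421.4, 182.0]]
```

```bash
cat > b.py <<'E'
from fit import *
f=lambda u,v:((u+.5)/4-.5+270,(v+.5)/4-.5+130)
g=lambda u,v:((u+.5)/5-.5+330,(v+.5)/5-.5+150)
B=[onz('top',f(*p),.012) for p in[(378,139),(378,372),(45,370),(47,142)]]
print(np.round(B,4)); c=np.mean(B,0);print('base c',c.round(4),'lens',[np.linalg.norm(B[i]-B[i-1]).round(4) for i in range(4)])
for a,b in((0,3),(1,2),(0,1),(3,2)): d=B[b]-B[a];print(np.degrees(np.arctan2(d[1],d[0])).round(2))
# white rectangle right side
print('rect', [onz('top',f(*p),.012).round(4) for p in [(374,221),(374,284)]])
for z in(.042,.054): print('handle', onz('top',f(425,246),z).round(4))
print('handle tri',tri(f(425,246),g(143,172)))
# plate corners top z .038
print('plate',[onz('top',f(*p),.04).round(4) for p in[(95,47),(343,49),(342,450),(82,447)]])
E
python3 b.py; python3 - <<'E'
from fit import *
exec(open('a.py').read().split("for uv in")[0])
for uv,H in[((397,215),.024),((422,221),.036),((445,216),.016)]:
  for th in(110,118,125):
    m,off=maskat(t,uv,18,lambda c:c.mean(2)<th)
    p,c=fitmask('top',m,off,S,list(onz('top',uv,H/2)[:2])+[np.pi/2],0,.064,.030,H);print(uv,th,p.round(4),round(c,3))
E
```

```text
[[0.5597 0.0171 0.012 ]
 [0.4111 0.0203 0.012 ]
 [0.4139 0.2282 0.012 ]
 [0.5592 0.2278 0.012 ]]
base c [0.486  0.1233 0.012 ] lens [np.float64(0.2107), np.float64(0.1487), np.float64(0.2079), np.float64(0.1452)]
90.15
89.21
178.77
179.85
rect [array([0.5068, 0.0208, 0.012 ]), array([0.4666, 0.0216, 0.012 ])]
handle [ 0.4858 -0.0072  0.042 ]
handle [ 0.4839 -0.0056  0.054 ]
handle tri (array([ 0.48421254, -0.00796607,  0.04416745]), np.float64(0.003351346515294689))
plate [array([0.6133, 0.1956, 0.04  ]), array([0.6111, 0.0407, 0.04  ]), array([0.3618, 0.0459, 0.04  ]), array([0.3648, 0.2029, 0.04  ])]
scene [-0.146  0.69   0.482]
top [0.325 0.128 1.069]
(397, 215) 110 [ 0.4304 -0.0603  1.5238] 0.035
(397, 215) 118 [ 0.4303 -0.0603  1.5183] 0.023
(397, 215) 125 [ 0.4301 -0.0602  1.529 ] 0.047
(422, 221) 110 [ 0.4119 -0.1216  1.5554] 0.044
(422, 221) 118 [ 0.4119 -0.1214  1.5418] 0.016
(422, 221) 125 [ 0.4119 -0.1217  1.5488] 0.032
(445, 216) 110 [ 0.4261 -0.1835  1.5658] 0.056
(445, 216) 118 [ 0.4264 -0.1833  1.5677] 0.017
(445, 216) 125 [ 0.4263 -0.1833  1.5638] 0.025
```

```bash
python3 - <<'E'
import workcell
print([ (n,getattr(workcell,n)) for n in dir(workcell) if not n.startswith('__') and not callable(getattr(workcell,n))])
print(workcell.__all__ if hasattr(workcell,'__all__') else '')
try: print(workcell.pinch_z)
except Exception as e: print(e)
from h import *
o=get_obs(); print(R.from_quat(o['tool_rot']).as_matrix().round(4), o['grip_width'])
E
```

```text
[('pinch_z', 0.0187)]

0.0187
[[-9.560e-01  2.935e-01 -5.000e-04]
 [ 2.935e-01  9.560e-01 -1.800e-03]
 [-0.000e+00 -1.900e-03 -1.000e+00]] 0.0855151907306002
```

```bash
cat >> h.py <<'E'
def go(x,y,z,psi):
    """print units to reach world TCP x,y,z with tool-y heading psi(deg)"""
    o=get_obs();M=R.from_quat(o['tool_rot']).as_matrix();d=M.T@(np.array([x,y,z])-o['eef_pos'])/.05
    cur=np.degrees(np.arctan2(M[1,1],M[0,1]));print('psi',cur.round(2),'d',d.round(3),'roll',round((((cur-psi)+180)%360-180)/6,3),'t',round(float(o['clock']),2))
def arc(th):
    return np.array([.208-(.215*np.cos(th)-.020*np.sin(th)),.022+.215*np.sin(th)+.020*np.cos(th)])
E
python3 -c "
from h import *
go(.485,-.007,.15,0)"
```

```text
psi 72.93 d [-9.314 -7.273  1.624] roll 12.156 t 0.1
```

>>> move_arm:
  motion:
    - [60,[-0.8,-0.6,0.1],1.2]
    - [60,[-1.6,-1.2,0.2],2.5]
    - [60,[-2.4,-1.8,0.3],3.8]
    - [60,[-3.2,-2.4,0.5],5.1]
    - [60,[-3.9,-3.0,0.6],6.4]
    - [60,[-4.7,-3.6,0.8],7.7]
    - [60,[-5.5,-4.2,0.9],9.0]
    - [60,[-6.2,-4.8,1.0],10.2]
    - [60,[-7.0,-5.4,1.2],11.4]
    - [60,[-7.7,-6.0,1.3],12.16]

```text
clock: 1.1
eef_pos: [0.4272, 0.0763, 0.1655]
tool_rot: [0.709, 0.705, -0.0, -0.0]
ft_force: [-0.4, 0.6, 0.8]
grip_width: 0.06
```

```bash
python3 -c "
from h import *
go(.4848,-.007,.11,0);print(get_obs()['eef_pos'],get_obs()['joint_pos'])"
```

```text
psi -0.27 d [-1.66  1.16  1.11] roll -0.045 t 1.1
[0.42723662 0.07626111 0.16552671] [ 1.76535504e-01  1.54569621e-01 -2.80450299e-01  1.13645176e+00
  1.46870977e-04  1.75208180e+00]
```

>>> move_arm:
  motion:
    - [50,[-0.5,0.4,0.4],-0.04]
    - [50,[-1.0,0.8,0.8],-0.04]
    - [50,[-1.4,1.0,1.1],-0.04]
    - [50,[-1.66,1.16,1.11],-0.04]
    - [50,[-1.66,1.16,1.11],-0.04]
    - [50,[-1.66,1.16,1.11],-0.04]
    - [50,[-1.66,1.16,1.11],-0.04]
    - [50,[-1.66,1.16,1.11],-0.04]
    - [50,[-1.66,1.16,1.11],-0.04]
    - [50,[-1.66,1.16,1.11],-0.04]

```text
clock: 2.1
eef_pos: [0.4847, -0.0043, 0.1112]
tool_rot: [0.705, 0.709, 0.0, 0.0]
ft_force: [-0.7, 0.2, -0.3]
grip_width: 0.0499
```

```bash
python3 -c "
from h import *
go(.4848,-.007,.026,0);o=get_obs();print(o['eef_pos'],o['grip_width'])
snap('scene','s1',(180,130,480,300),2.66);snap('top','t1',(160,130,480,260),2.5)"
```

```text
psi 0.27 d [-5.500e-02  1.000e-03  1.704e+00] roll 0.046 t 2.1
[ 0.48469117 -0.00426777  0.11119113] 0.04985565655996607
```

View pics/s1.png

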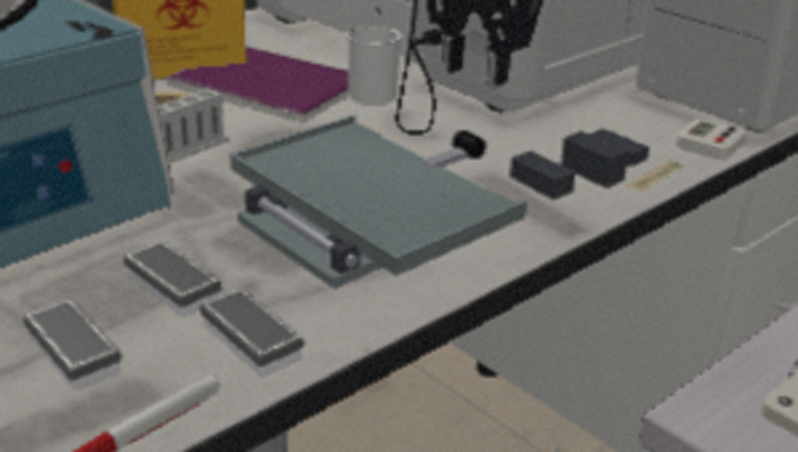

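View pics/t1.png

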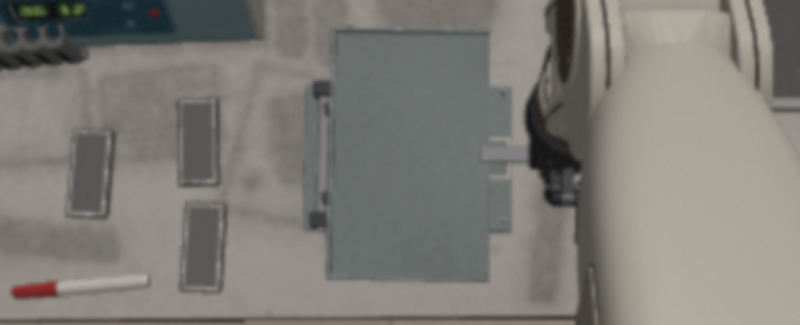

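The scene view is now clear: handle at crop (468,144), the left block standing apart from the other two, and three dishes at lower left. Next I'll go down onto the handle and pinch it.

>>> move_arm:
  motion:
    - [50,[-0.07,0,0.4],0.04]
    - [50,[-0.07,0,0.8],0.04]
    - [50,[-0.07,0,1.2],0.04]
    - [50,[-0.07,0,1.5],0.04]
    - [50,[-0.07,0,1.7],0.04]
    - [50,[-0.07,0,1.7],0.04]
    - [25,[-0.07,0,1.7],0.04]
    - [25,[-0.07,0,1.7],0.04]
    - [25,[-0.07,0,1.7],0.04]
    - [25,[-0.07,0,1.7],0.04]

```text
clock: 3.2
eef_pos: [0.4875, -0.0083, 0.0271]
tool_rot: [0.707, 0.707, 0.002, 0.002]
ft_force: [5.7, 0.1, -2.7]
grip_width: 0.0288
```

```bash
python3 -c "
from h import *
go(.4848,-.007,.026,0);o=get_obs();print(o['eef_pos'],o['grip_width'],o['ft_force'])
a0=arc(0)
for th in np.arange(.1,1.21,.1):
    d=arc(th)-a0; print(round(th,2),(d/.05).round(2))
snap('scene','s2',(280,130,480,260),4)"
```

```text
psi -0.06 d [ 0.025 -0.054  0.022] roll -0.01 t 3.2
[ 0.48749912 -0.00826349  0.02710257] 0.02877931812385893 [ 5.70500997  0.05163423 -2.67206322]
0.1 [0.06 0.43]
0.2 [0.17 0.85]
0.3 [0.31 1.25]
0.4 [0.5  1.64]
0.5 [0.72 2.01]
0.6 [0.98 2.36]
0.7 [1.27 2.68]
0.8 [1.59 2.96]
0.9 [1.94 3.22]
1.0 [2.31 3.43]
1.1 [2.71 3.61]
1.2 [3.11 3.75]
```

View pics/s2.png

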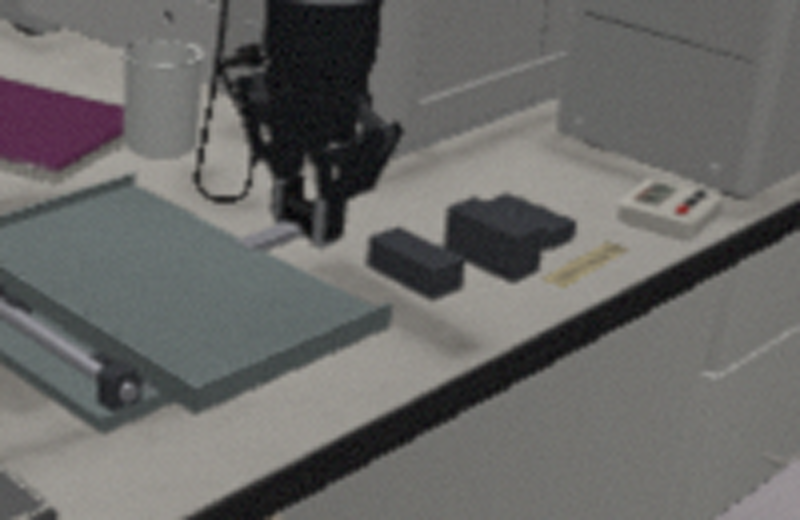

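>>> move_arm:
  motion:
    - [15,[0.03,0.05,-0.2],0]
    - [15,[0.06,0.05,-0.43],0]
    - [15,[0.11,0.05,-0.64],0]
    - [15,[0.17,0.05,-0.85],0]
    - [15,[0.24,0.05,-1.05],0]
    - [15,[0.31,0.05,-1.25],0]
    - [15,[0.4,0.05,-1.45],0]
    - [15,[0.5,0.05,-1.64],0]
    - [15,[0.61,0.05,-1.83],0]
    - [15,[0.72,0.05,-2.01],0]

```text
clock: 4.25
eef_pos: [0.488, 0.0288, 0.127]
tool_rot: [0.707, 0.707, 0.001, 0.0]
ft_force: [8.0, 4.8, -11.8]
grip_width: 0.0288
```

```bash
python3 -c "
from h import *
go(.4848,-.007,.026,0);o=get_obs();print(o['eef_pos'],o['grip_width'],o['ft_force'])
snap('scene','s3',(180,60,480,260),2.66)
for th in np.arange(.5,1.21,.05):
    d=arc(th)-arc(.5); print(round(th,2),(d/.05).round(2))
"
```

```text
psi -0.01 d [-0.719 -0.069  2.019] roll -0.002 t 4.25
[0.48804006 0.02879808 0.12700402] 0.028760134040483894 [  8.02564221   4.81385752 -11.76211513]
0.5 [0. 0.]
0.55 [0.13 0.18]
0.6 [0.26 0.35]
0.65 [0.4  0.51]
0.7 [0.55 0.66]
0.75 [0.71 0.81]
0.8 [0.87 0.95]
0.85 [1.04 1.08]
0.9 [1.22 1.2 ]
0.95 [1.41 1.32]
1.0 [1.6  1.42]
1.05 [1.79 1.52]
1.1 [1.99 1.6 ]
1.15 [2.19 1.68]
1.2 [2.4  1.74]
```

View pics/s3.png

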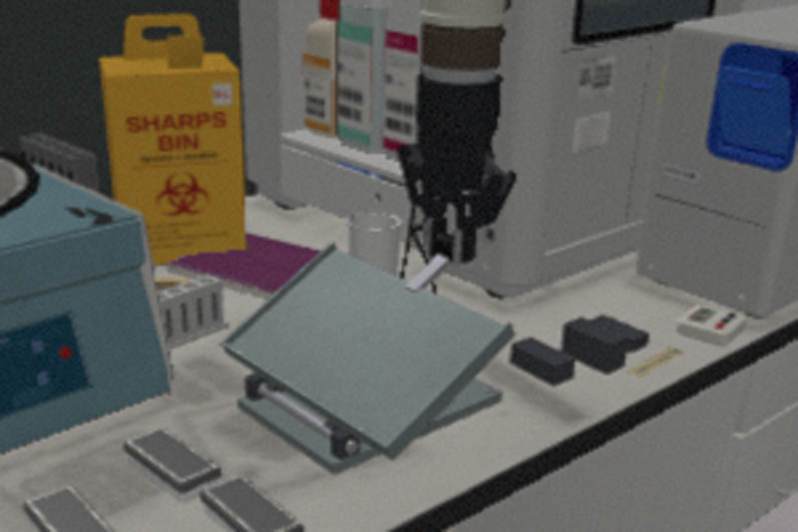

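The plate follows, at about 0.5 rad. I'll carry on up.

>>> move_arm:
  motion:
    - [15,[0.2,0.03,-0.27],0]
    - [15,[0.4,0.06,-0.51],0]
    - [15,[0.62,0.06,-0.74],0]
    - [15,[0.87,0.06,-0.95],0]
    - [15,[1.13,0.06,-1.14],0]
    - [15,[1.41,0.06,-1.32],0]
    - [15,[1.6,0.06,-1.42],0]
    - [15,[1.79,0.06,-1.52],0]
    - [15,[2.07,0.06,-1.63],0]
    - [15,[2.15,0.06,-1.66],0]

```text
clock: 5.3
eef_pos: [0.49, 0.1362, 0.2102]
tool_rot: [0.707, 0.707, -0.0, 0.0]
ft_force: [-1.9, -4.7, -5.6]
grip_width: 0.0286
```

```bash
python3 -c "
from h import *
o=get_obs();print(o['eef_pos'],o['grip_width'],o['ft_force'])
from scipy.optimize import fsolve
print(arc(1.12),arc(1.15))
"
```

```text
[0.49002877 0.13620553 0.21016933] 0.028619771445009153 [-1.94535943 -4.71950785 -5.55862576]
[0.13233028 0.22423524] [0.13843048 0.226414  ]
```

>>> move_arm:
  motion:
    - [50,[0,0,0],0]
    - [50,[0,0,0],0]
    - [50,[0,0,0],0]
    - [50,[0,0,-0.3],0]
    - [50,[0,0,-0.6],0]
    - [50,[0,0,-1.0],0]
    - [50,[-0.4,0,-1.4],0]
    - [50,[-1.0,0,-1.4],0]
    - [50,[-1.8,-0.2,-1.4],-1.0]
    - [50,[-2.6,-0.4,-1.4],-2.2]

```text
clock: 6.3
eef_pos: [0.4707, 0.0042, 0.2801]
tool_rot: [0.619, 0.785, 0.001, 0.001]
ft_force: [0.1, -1.7, -0.2]
grip_width: 0.0501
```

```bash
python3 -c "
from h import *
o=get_obs();print(o['eef_pos'],o['grip_width'],o['ft_force'])
snap('scene','s4',(180,60,480,260),2.66);snap('top','t4',(270,130,470,260),4)
go(.430,-.060,.08,90)"
```

```text
[0.47073434 0.00422298 0.28014188] 0.050092800310329956 [ 0.14701076 -1.69334612 -0.20007153]
psi 12.92 d [-1.017 -1.056  4.006] roll -12.846 t 6.4
```

View pics/s4.png

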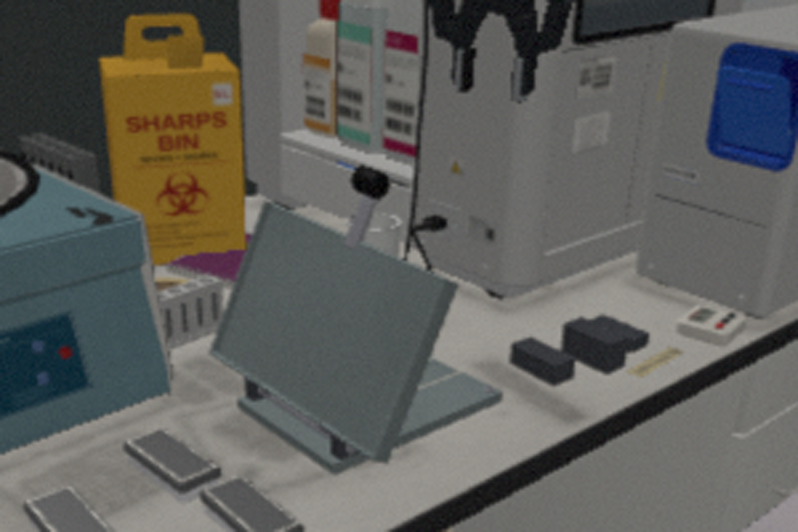

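View pics/t4.png

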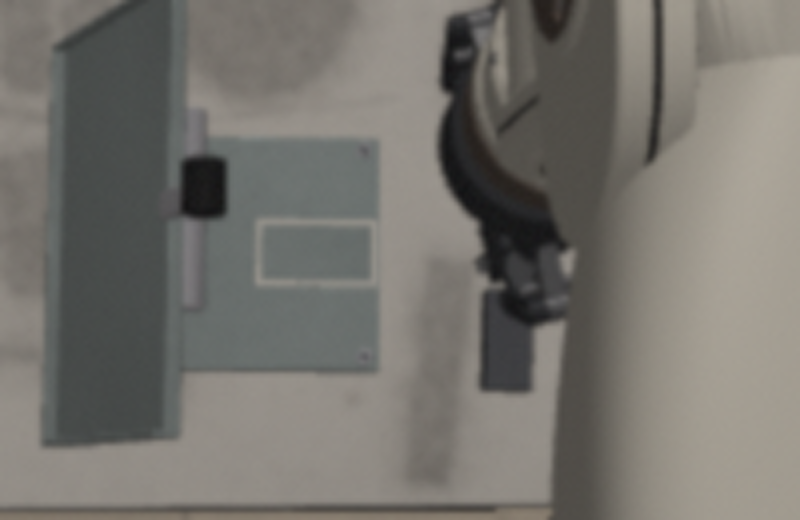

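The plate stays up at about 1.13 rad, and the white rectangle is visible at crop (257..376, 218..287).

>>> move_arm:
  motion:
    - [52,[-0.1,-0.1,0.2],-1.4]
    - [52,[-0.2,-0.2,0.5],-2.8]
    - [52,[-0.3,-0.3,0.8],-4.2]
    - [52,[-0.45,-0.45,1.2],-5.6]
    - [52,[-0.6,-0.6,1.6],-7.0]
    - [52,[-0.7,-0.7,2.0],-8.4]
    - [52,[-0.8,-0.8,2.4],-9.8]
    - [52,[-0.9,-0.9,2.8],-11.2]
    - [52,[-1.02,-1.06,3.2],-12.4]
    - [52,[-1.02,-1.06,3.4],-12.85]

```text
clock: 7.4
eef_pos: [0.4293, -0.0566, 0.1081]
tool_rot: [-0.003, 1.0, 0.0, -0.001]
ft_force: [0.2, 0.2, -0.7]
grip_width: 0.0522
```

```bash
python3 -c "
from h import *
f=lambda u,v:((u+.5)/4-.5+270,(v+.5)/4-.5+130)
B=[onz('top',f(*p),.012) for p in[(257,218),(376,218),(376,287),(257,287)]];print(np.round(B,4),np.mean(B,0))
o=get_obs();print(o['eef_pos'],o['grip_width'],o['ft_force'])
go(.431,-.060,.008,87.3)
snap('scene','s5',(330,130,480,250),5)"
```

```text
[[0.5092 0.0948 0.012 ]
 [0.5087 0.0195 0.012 ]
 [0.4646 0.0204 0.012 ]
 [0.4652 0.0953 0.012 ]] [0.48693585 0.05748964 0.012     ]
[ 0.42932933 -0.05657302  0.10814965] 0.052165843130211595 [ 0.16951696  0.20620025 -0.67725562]
psi 90.35 d [-0.035 -0.07   2.003] roll 0.509 t 7.4
```

View pics/s5.png

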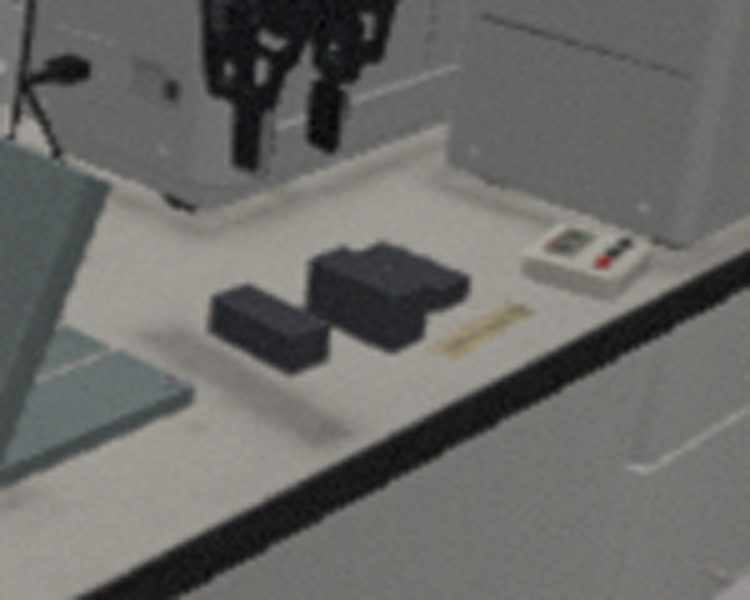

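>>> move_arm:
  motion:
    - [50,[-0.03,-0.07,0.4],0.4]
    - [50,[-0.06,-0.07,0.8],0.45]
    - [50,[-0.06,-0.07,1.2],0.45]
    - [50,[-0.06,-0.07,1.6],0.45]
    - [50,[-0.06,-0.07,1.9],0.45]
    - [50,[-0.06,-0.07,2.0],0.45]
    - [50,[-0.06,-0.07,2.0],0.45]
    - [29.5,[-0.06,-0.07,2.0],0.45]
    - [29.5,[-0.06,-0.07,2.0],0.45]
    - [29.5,[-0.06,-0.07,2.0],0.45]

```text
clock: 8.45
eef_pos: [0.4345, -0.06, 0.0104]
tool_rot: [0.021, 1.0, 0.0, 0.001]
ft_force: [0.0, 1.2, 4.3]
grip_width: 0.0303
```

>>> move_arm:
  motion:
    - [29,[0,0,0],0]
    - [29,[0,0,0],0]
    - [29,[0,0,0],0]
    - [29,[0,0,0],0]
    - [29,[0,0,0],0]
    - [29,[0,0,0],0]
    - [29,[0,0,0],0]
    - [29,[0,0,0],0]
    - [29,[0,0,0],0]
    - [29,[0,0,0],0]

```text
clock: 9.45
eef_pos: [0.4345, -0.06, 0.0104]
tool_rot: [0.021, 1.0, 0.0, 0.001]
ft_force: [-0.9, 1.8, 5.9]
grip_width: 0.0291
```

```bash
python3 -c "
from h import *
o=get_obs();print(o['eef_pos'],o['grip_width'],o['ft_force'])
go(.431,-.060,.008,87.3)
snap('scene','s6',(330,130,480,250),5)"
```

```text
[ 0.43445982 -0.05995362  0.0104062 ] 0.02913681703670996 [-0.94329517  1.79694008  5.93321281]
psi 87.57 d [ 0.069 -0.004  0.048] roll 0.044 t 9.45
```

View pics/s6.png

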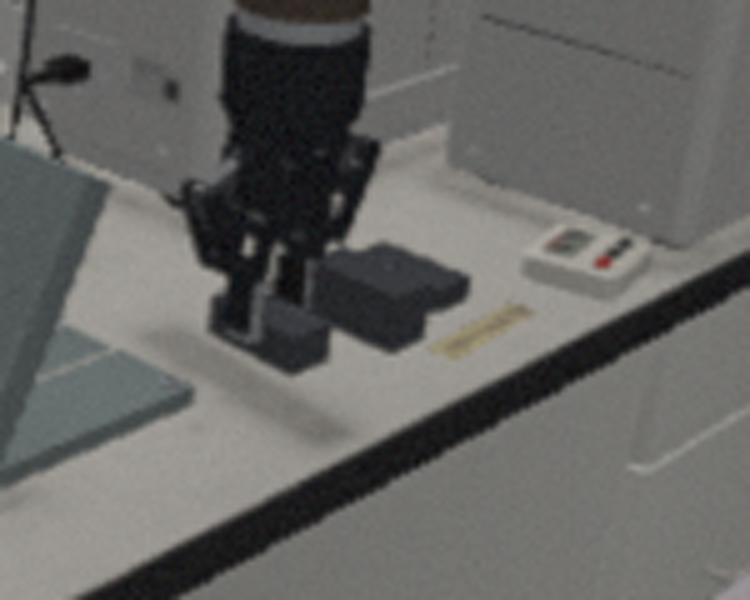

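>>> move_arm:
  motion:
    - [32,[0,0,-0.04],0]
    - [32,[0,0,-0.04],0]
    - [32,[0,0,-0.04],0]
    - [29.6,[0,0,-0.04],0]
    - [29.6,[0,0,-0.04],0]
    - [29.6,[0,0,-0.04],0]
    - [29.6,[0,0,-0.04],0]
    - [29.6,[0,0,-0.04],0]
    - [29.6,[0,0,-0.04],0]
    - [29.6,[0,0,-0.04],0]

```text
clock: 10.5
eef_pos: [0.4331, -0.06, 0.0113]
tool_rot: [0.021, 1.0, 0.0, -0.0]
ft_force: [-1.3, 1.4, 3.5]
grip_width: 0.03
```

```bash
python3 -c "
from h import *
for i in range(5):
  camera('top');o=get_obs();print(o['eef_pos'].round(4),o['grip_width'].round(5),o['ft_force'].round(2))"
```

```text
Traceback (most recent call last):
AttributeError: 'float' object has no attribute 'round'
```

>>> move_arm:
  motion:
    - [29.6,[0,0,-0.2],0]
    - [29.6,[0,0,-0.4],0]
    - [29.6,[0,0,-0.6],0]
    - [29.6,[0,0,-0.6],0]
    - [29.6,[0,0,-0.6],0]
    - [29.6,[0,0,-0.6],0]
    - [29.6,[0,0,-0.6],0]
    - [29.6,[0,0,-0.6],0]
    - [29.6,[0,0,-0.6],0]
    - [29.6,[0,0,-0.6],0]

```text
clock: 11.55
eef_pos: [0.4331, -0.06, 0.0411]
tool_rot: [0.021, 1.0, 0.0, -0.0]
ft_force: [0.6, 0.5, -1.9]
grip_width: 0.0298
```

```bash
python3 -c "
from h import *
for i in range(5):
  camera('top');o=get_obs();print(o['eef_pos'].round(4),o['grip_width'].round(5),o['ft_force'].round(2))
snap('scene','s7',(330,130,480,250),5)"
```

```text
Traceback (most recent call last):
AttributeError: 'float' object has no attribute 'round'
```

```bash
cat >> h.py <<'E'
def st(n=5):
    for i in range(n):
        camera('top');o=get_obs();print(np.round(o['eef_pos'],4),round(float(o['grip_width']),5),np.round(o['ft_force'],2))
E
python3 -c "
from h import *
st(4)
snap('scene','s7',(330,130,480,250),5)"
```

```text
[ 0.4332 -0.06    0.0412] 0.0303 [-0.74  0.8  -2.44]
[ 0.4333 -0.06    0.0413] 0.02963 [ 0.05  0.37 -1.49]
[ 0.4332 -0.06    0.0413] 0.02961 [ 0.27  0.44 -2.37]
[ 0.4333 -0.06    0.0413] 0.02956 [-0.3  -0.23 -1.68]
```

View pics/s7.png

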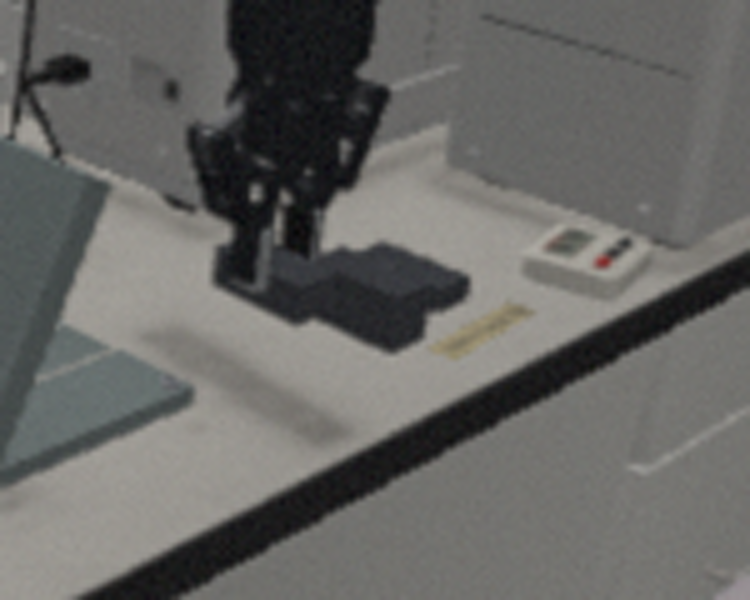

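```bash
python3 -c "
from h import *
go(.4875,.058,.12,-.5)"
```

```text
psi 87.58 d [-0.984  2.404 -1.574] roll 14.68 t 11.85
```

>>> move_arm:
  motion:
    - [24,[0,0,0],0]
    - [24,[0,0,-0.5],0]
    - [24,[0,0.1,-1.0],1.2]
    - [24,[-0.1,0.4,-1.57],2.5]
    - [24,[-0.3,0.8,-1.57],3.8]
    - [24,[-0.5,1.2,-1.57],5.1]
    - [24,[-0.7,1.6,-1.57],6.4]
    - [24,[-0.9,2.0,-1.57],7.7]
    - [24,[-0.98,2.2,-1.57],9.0]
    - [24,[-0.98,2.4,-1.57],10.3]

```text
clock: 12.85
eef_pos: [0.4879, 0.0586, 0.1197]
tool_rot: [0.534, 0.846, 0.0, 0.0]
ft_force: [0.5, 0.0, -1.5]
grip_width: 0.0281
```

```bash
python3 -c "
from h import *
go(.4875,.058,.1,-.5)
snap('scene','s8',(180,60,480,260),2.66)"
```

```text
psi 25.49 d [-0.007 -0.013  0.394] roll 4.332 t 12.85
```

View pics/s8.png

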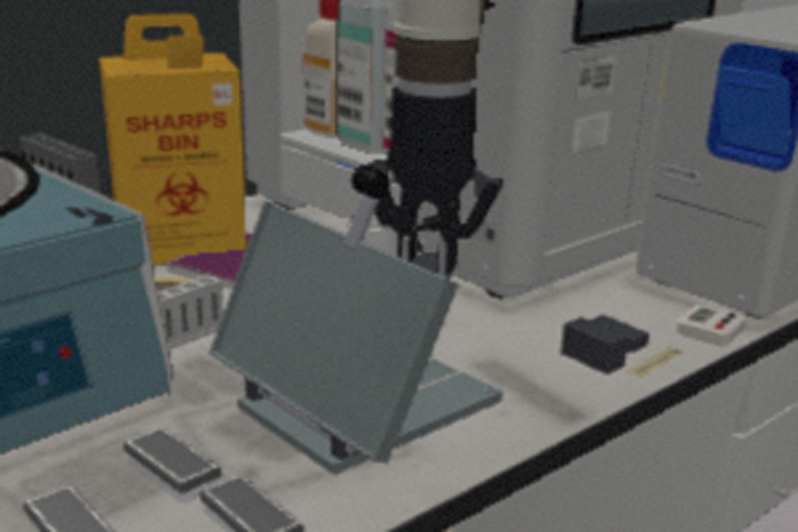

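>>> move_arm:
  motion:
    - [24,[0,0,0.1],1.3]
    - [24,[0,0,0.2],2.6]
    - [24,[0,0,0.4],3.9]
    - [24,[0,0,0.8],4.33]
    - [24,[0,0,1.2],4.33]
    - [24,[0,0,1.5],4.33]
    - [24,[0,0,1.75],4.33]
    - [24,[0,0,1.85],4.33]
    - [24,[0,0,1.88],4.33]
    - [24,[0,0,1.88],4.33]

```text
clock: 13.9
eef_pos: [0.4875, 0.0577, 0.026]
tool_rot: [0.708, 0.706, 0.0, 0.0]
ft_force: [0.8, 0.0, -2.0]
grip_width: 0.0282
```

```bash
python3 -c "
from h import *
go(.4875,.058,.0235,-.5);st(3)
snap('top','t9',(270,130,470,260),4)"
```

```text
psi -0.17 d [0.006 0.    0.051] roll 0.056 t 13.9
[0.4878 0.0578 0.0264] 0.02818 [-0.31  0.19 -1.86]
[0.4879 0.0578 0.0265] 0.02809 [-0.71 -0.25 -2.02]
[0.488  0.0578 0.0265] 0.0283 [-0.17  0.46 -2.34]
```

View pics/t9.png

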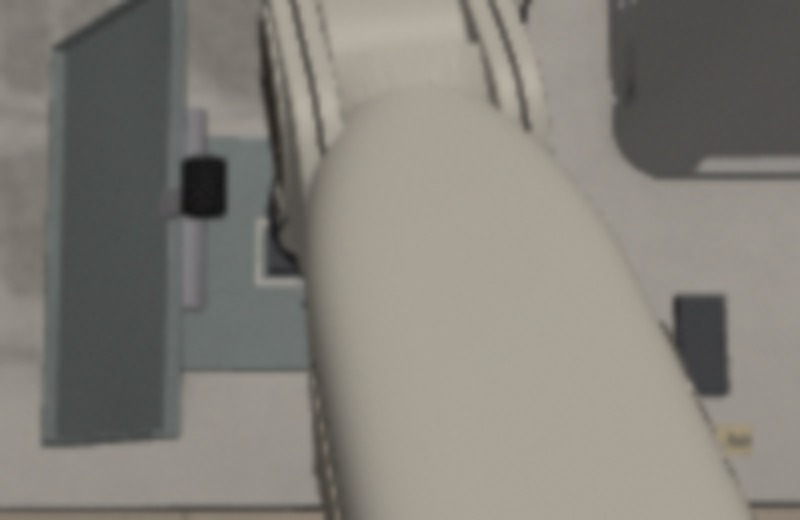

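Still 2-3 mm up, and the block lies within the marked rectangle. I'll lower it, release and back off.

>>> move_arm:
  motion:
    - [24,[0,0,0.03],0]
    - [24,[0,0,0.05],0]
    - [24,[0,0,0.06],0]
    - [34,[0,0,0.06],0]
    - [45,[0,0,0.05],0]
    - [45,[0,0,-0.2],0]
    - [45,[0,0,-0.7],0]
    - [45,[-0.3,0,-1.3],0]
    - [45,[-0.8,-0.1,-1.6],-0.6]
    - [45,[-1.5,-0.2,-1.6],-1.9]

```text
clock: 15.1
eef_pos: [0.4795, -0.017, 0.1087]
tool_rot: [0.632, 0.775, 0.002, 0.002]
ft_force: [0.5, -0.3, -0.4]
grip_width: 0.0451
```

```bash
python3 -c "
from h import *
go(.428,-.183,.11,90);st(1)"
```

```text
psi 11.62 d [-3.044 -1.677 -0.034] roll -13.064 t 15.1
[ 0.4773 -0.0222  0.1073] 0.04496 [-1.29 -2.52 -0.63]
```

>>> move_arm:
  motion:
    - [48,[-0.3,-0.2,0],-1.3]
    - [48,[-0.6,-0.4,0],-2.7]
    - [48,[-1.0,-0.6,0],-4.1]
    - [48,[-1.4,-0.8,0],-5.5]
    - [48,[-1.8,-1.0,0],-6.9]
    - [48,[-2.2,-1.2,0],-8.3]
    - [48,[-2.6,-1.4,0],-9.7]
    - [48,[-2.9,-1.6,0],-11.1]
    - [48,[-3.04,-1.68,0],-12.4]
    - [48,[-3.04,-1.68,0],-13.06]

```text
clock: 16.15
eef_pos: [0.4237, -0.1836, 0.1057]
tool_rot: [0.003, 1.0, -0.0, -0.0]
ft_force: [-0.8, 0.7, -0.5]
grip_width: 0.0479
```

```bash
python3 -c "
from h import *
st(1);go(.428,-.183,.009,90)
snap('top','t10',(270,130,470,260),4);snap('scene','s10',(180,60,480,260),2.66)"
```

```text
[ 0.4238 -0.1832  0.1056] 0.04782 [0.08 0.36 0.41]
psi 89.7 d [-0.083  0.004  1.933] roll -0.05 t 16.2
```

View pics/t10.png

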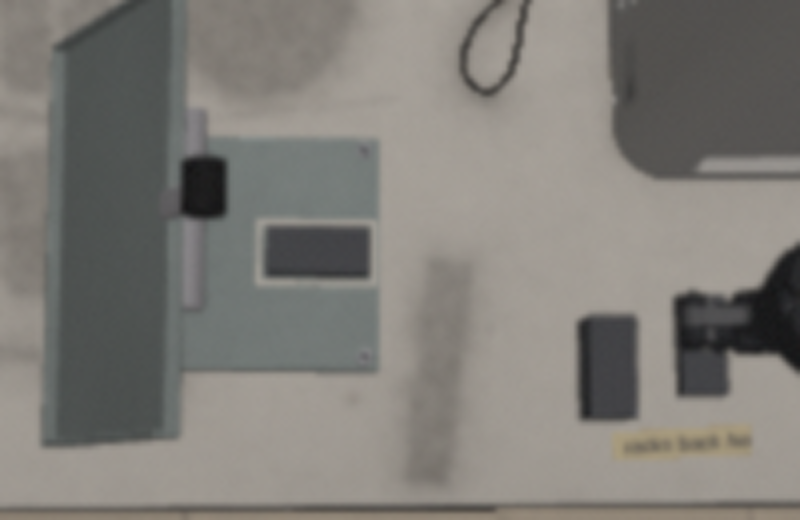

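View pics/s10.png

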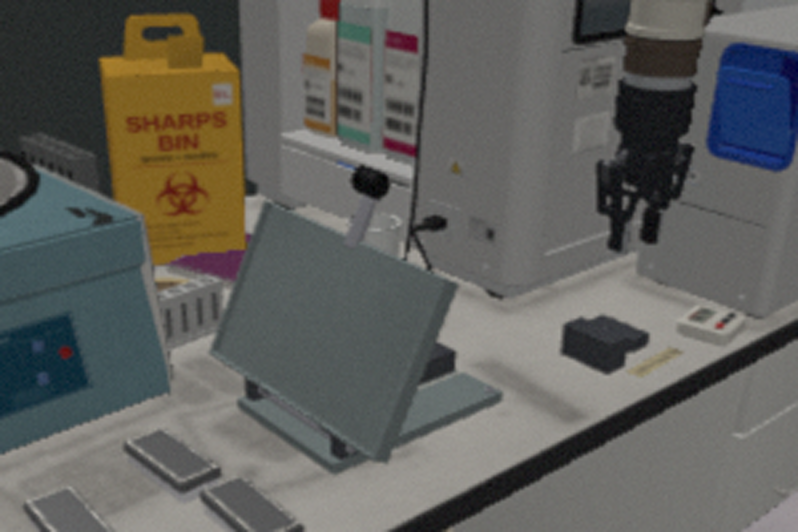

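The middle block sits well inside the rectangle, at crop (264..370, 227..278). Now the thin block.

>>> move_arm:
  motion:
    - [48,[-0.08,0,0.4],0]
    - [48,[-0.08,0,0.8],0]
    - [48,[-0.08,0,1.2],0]
    - [48,[-0.08,0,1.6],0]
    - [48,[-0.08,0,1.9],0]
    - [48,[-0.08,0,1.98],0]
    - [48,[-0.08,0,1.98],0]
    - [24,[-0.08,0,1.98],0]
    - [24,[-0.08,0,1.98],0]
    - [24,[-0.08,0,1.98],0]

```text
clock: 17.3
eef_pos: [0.4291, -0.1829, 0.0079]
tool_rot: [0.004, 1.0, -0.0, 0.001]
ft_force: [-0.7, 0.5, 4.9]
grip_width: 0.0279
```

```bash
python3 -c "
from h import *
st(3);snap('scene','s11',(330,130,480,250),5)"
```

```text
[ 0.4291 -0.1829  0.0079] 0.02791 [0.13 0.23 5.67]
[ 0.429  -0.1829  0.0079] 0.02822 [-0.69  1.3   6.4 ]
[ 0.4291 -0.1829  0.0079] 0.02822 [-0.04 -0.53  5.5 ]
```

View pics/s11.png

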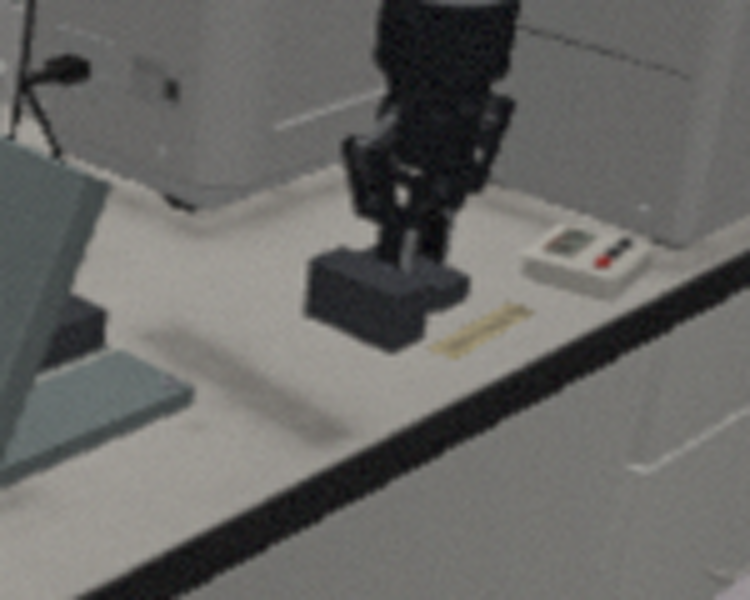

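```bash
python3 -c "
from h import *
go(.4878,.0578,.12,-.4)"
```

```text
psi 89.55 d [-1.142  4.821 -2.242] roll 14.992 t 17.5
```

>>> move_arm:
  motion:
    - [22,[0,0,-0.5],0]
    - [22,[0,0,-1.2],0]
    - [22,[0,0,-2.0],0]
    - [22,[0,0.4,-2.24],0.6]
    - [22,[-0.1,1.0,-2.24],1.8]
    - [22,[-0.2,1.6,-2.24],3.0]
    - [22,[-0.4,2.3,-2.24],4.3]
    - [22,[-0.6,3.0,-2.24],5.6]
    - [22,[-0.8,3.7,-2.24],6.9]
    - [22,[-1.0,4.3,-2.24],8.2]

```text
clock: 18.5
eef_pos: [0.4798, 0.0336, 0.1188]
tool_rot: [0.422, 0.907, -0.0, -0.0]
ft_force: [0.5, -0.2, -1.4]
grip_width: 0.0279
```

```bash
python3 -c "
from h import *
st(1);go(.4878,.0578,.055,-.4)
snap('scene','s12',(180,60,480,260),2.66)"
```

```text
[0.4818 0.0376 0.119 ] 0.0282 [ 3.39  4.48 -0.78]
psi 40.01 d [0.231 0.345 1.282] roll 6.735 t 18.55
```

View pics/s12.png

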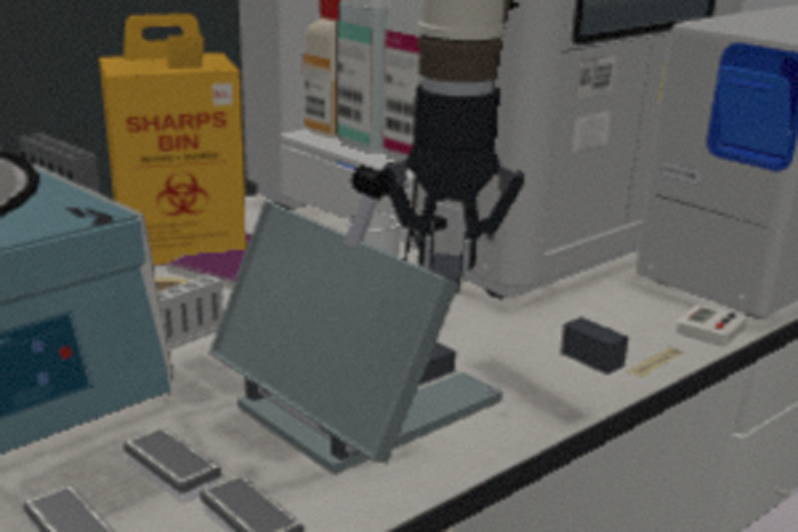

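>>> move_arm:
  motion:
    - [22,[0.1,0.1,0.0],1.3]
    - [22,[0.2,0.3,0.1],2.6]
    - [22,[0.23,0.34,0.2],3.9]
    - [22,[0.23,0.34,0.4],5.2]
    - [22,[0.23,0.34,0.6],6.4]
    - [22,[0.23,0.34,0.9],6.73]
    - [22,[0.23,0.34,1.2],6.73]
    - [22,[0.23,0.34,1.28],6.73]
    - [22,[0.23,0.34,1.28],6.73]
    - [22,[0.23,0.34,1.28],6.73]

```text
clock: 19.6
eef_pos: [0.4856, 0.0515, 0.0553]
tool_rot: [0.707, 0.707, 0.0, 0.0]
ft_force: [0.4, -0.0, -0.2]
grip_width: 0.0282
```

```bash
python3 -c "
from h import *
st(2);go(.4878,.0578,.043,-.4)"
```

```text
[0.4859 0.0516 0.0555] 0.02775 [-0.24 -0.38 -1.31]
[0.486  0.0517 0.0556] 0.02837 [ 0.23 -0.78 -1.04]
psi -0.02 d [0.122 0.036 0.252] roll 0.063 t 19.7
```

>>> move_arm:
  motion:
    - [22,[0.12,0.03,0.0],0.05]
    - [22,[0.12,0.03,0.1],0.05]
    - [22,[0.12,0.03,0.2],0.05]
    - [22,[0.12,0.03,0.25],0.05]
    - [22,[0.12,0.03,0.26],0.05]
    - [32,[0.12,0.03,0.25],0.05]
    - [45,[0.12,0.03,0.25],0.05]
    - [45,[0.12,0.03,0.1],0.05]
    - [45,[0.12,0.03,-0.4],0.05]
    - [45,[0.12,0.03,-1.0],0.05]

```text
clock: 20.7
eef_pos: [0.4855, 0.0576, 0.1044]
tool_rot: [0.709, 0.705, -0.002, -0.001]
ft_force: [0.3, 0.3, 0.2]
grip_width: 0.045
```

```bash
python3 -c "
from h import *
st(1);go(.488,.0,.28,0)"
```

```text
[0.4893 0.0581 0.1101] 0.04512 [1.98 0.84 2.77]
psi -0.32 d [-1.159e+00  1.000e-03 -3.398e+00] roll -0.054 t 20.75
```

>>> move_arm:
  motion:
    - [45,[-0.3,0,-0.4],0]
    - [45,[-0.8,0,-1.0],0]
    - [45,[-1.2,0,-1.6],0]
    - [45,[-1.2,0,-2.3],0]
    - [45,[-1.2,0,-3.0],0]
    - [45,[-1.2,0,-3.4],0]
    - [45,[-1.2,0,-3.4],0]
    - [45,[-1.2,0,-3.4],0]
    - [45,[-1.2,0,-3.4],0]
    - [45,[-1.2,0,-3.4],0]

```text
clock: 21.75
eef_pos: [0.4857, -0.0022, 0.2732]
tool_rot: [0.709, 0.705, -0.001, -0.001]
ft_force: [-0.8, -1.0, -0.1]
grip_width: 0.0445
```

```bash
python3 -c "
from h import *
st(1);go(.4888,.134,.212,0)
snap('top','t13',(270,130,470,260),4);snap('scene','s13',(180,60,480,260),2.66)"
```

```text
[ 0.4858 -0.0022  0.2734] 0.04503 [ 0.34  0.7  -0.2 ]
psi -0.32 d [2.723 0.049 1.228] roll -0.053 t 21.8
```

View pics/t13.png

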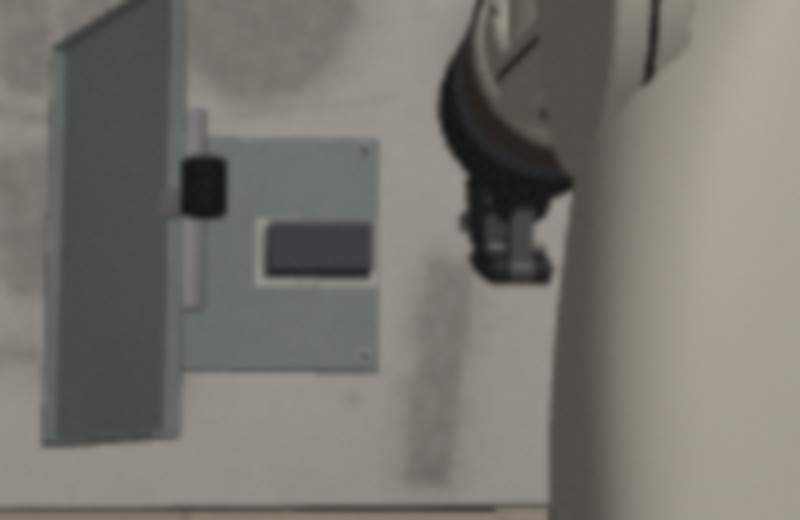

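View pics/s13.png

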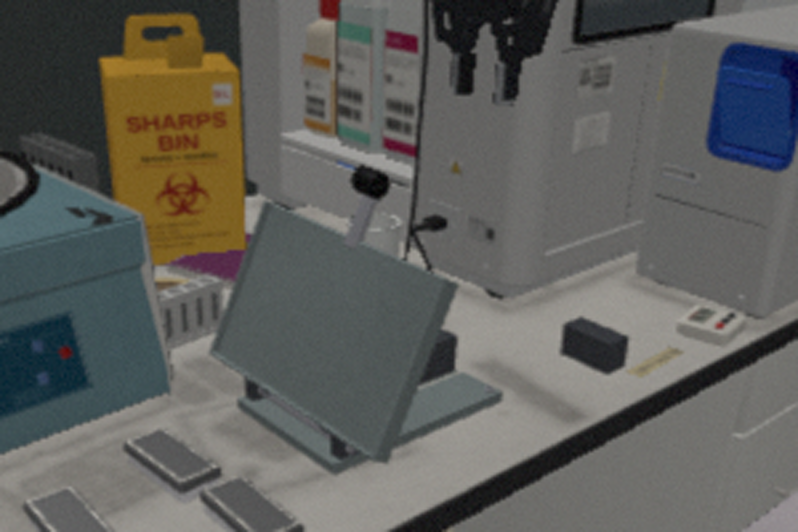

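The stack is aligned. Now I'll regrasp the handle.

>>> move_arm:
  motion:
    - [50,[0.4,0.06,-0.5],-0.05]
    - [50,[1.0,0.06,-0.5],-0.05]
    - [50,[1.7,0.06,-0.5],-0.05]
    - [50,[2.4,0.06,-0.5],-0.05]
    - [50,[2.76,0.06,-0.4],-0.05]
    - [50,[2.76,0.06,0.3],-0.05]
    - [50,[2.76,0.06,0.9],-0.05]
    - [50,[2.76,0.06,1.24],-0.05]
    - [50,[2.76,0.06,1.24],-0.05]
    - [15,[2.76,0.06,1.24],-0.05]

```text
clock: 22.9
eef_pos: [0.4902, 0.1358, 0.2129]
tool_rot: [0.707, 0.707, -0.0, -0.0]
ft_force: [-0.7, -0.4, -0.3]
grip_width: 0.0367
```

>>> move_arm:
  motion:
    - [15,[0,0,0],0]
    - [15,[0,0,0],0]
    - [15,[0,0,0],0]
    - [15,[-0.08,0,0.03],0]
    - [15,[-0.18,0,0.06],0]
    - [15,[-0.28,0,0.1],0]
    - [15,[-0.38,0,0.14],0]
    - [15,[-0.48,0,0.19],0]
    - [15,[-0.57,0,0.25],0]
    - [15,[-0.67,0,0.31],0]

```text
clock: 23.9
eef_pos: [0.4895, 0.1023, 0.199]
tool_rot: [0.707, 0.707, 0.001, -0.0]
ft_force: [-9.1, -0.8, 9.1]
grip_width: 0.0284
```

```bash
python3 -c "
from h import *
st(1)
for th in (1.13,1.0,.95,.9,.8,.7,.6,.5,.4,.35,.3,.262): print(th,((arc(th)+[-.0001,-.0159])).round(4))
snap('scene','s14',(180,60,480,260),2.66)"
```

```text
[0.4895 0.1015 0.1985] 0.02876 [-7.73 -3.17  8.11]
1.13 [0.1343 0.2091]
1.0 [0.1086 0.1978]
0.95 [0.0991 0.1926]
0.9 [0.0899 0.1869]
0.8 [0.0725 0.1743]
0.7 [0.0563 0.1599]
0.6 [0.0417 0.144 ]
0.5 [0.0288 0.1267]
0.4 [0.0177 0.1082]
0.35 [0.0128 0.0986]
0.3 [0.0084 0.0887]
0.262 [0.0054 0.0811]
```

View pics/s14.png

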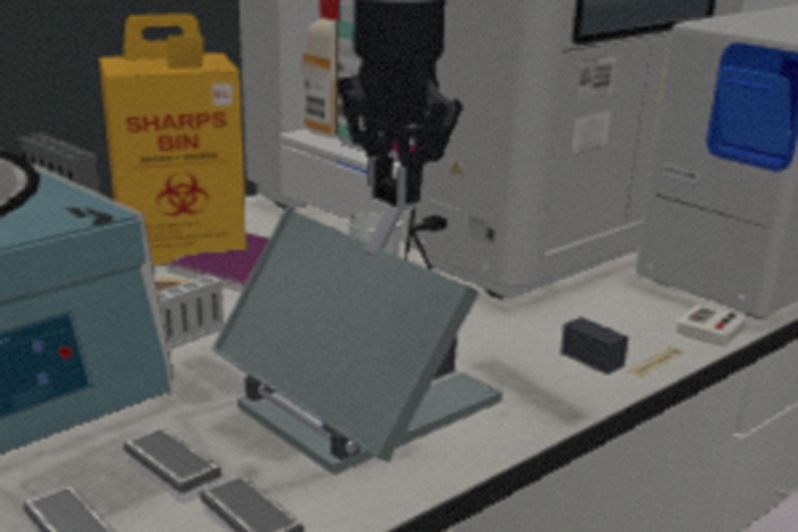

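>>> move_arm:
  motion:
    - [15,[-0.12,0,0.07],0]
    - [15,[-0.24,0,0.15],0]
    - [15,[-0.42,0,0.27],0]
    - [15,[-0.59,0,0.4],0]
    - [15,[-0.75,0,0.54],0]
    - [15,[-0.91,0,0.69],0]
    - [15,[-1.06,0,0.85],0]
    - [15,[-1.2,0,1.01],0]
    - [15,[-1.33,0,1.18],0]
    - [15,[-1.46,0,1.35],0]

```text
clock: 25.0
eef_pos: [0.4881, 0.0266, 0.1305]
tool_rot: [0.708, 0.706, -0.002, 0.0]
ft_force: [-9.0, -6.5, 8.1]
grip_width: 0.0286
```

```bash
python3 -c "
from h import *
st(2)"
```

```text
[0.4881 0.0257 0.1291] 0.02852 [-6.49 -9.54  4.31]
[0.4881 0.026  0.1294] 0.02878 [-7.64 -8.33  5.01]
```

>>> move_arm:
  motion:
    - [15,[-0.03,-0.03,0.1],0]
    - [15,[-0.07,-0.03,0.2],0]
    - [15,[-0.12,-0.03,0.29],0]
    - [15,[-0.16,-0.03,0.37],0]
    - [15,[-0.21,-0.03,0.46],0]
    - [15,[-0.26,-0.03,0.55],0]
    - [15,[-0.3,-0.03,0.63],0]
    - [15,[-0.34,-0.03,0.7],0]
    - [15,[-0.36,-0.03,0.76],0]
    - [15,[-0.36,-0.03,0.76],0]

```text
clock: 26.1
eef_pos: [0.4878, 0.0066, 0.0922]
tool_rot: [0.709, 0.705, -0.004, 0.003]
ft_force: [-5.3, -14.0, 4.5]
grip_width: 0.0286
```

```bash
python3 -c "
from h import *
st(2);snap('scene','s15',(180,60,480,260),2.66)"
```

```text
[0.4878 0.0066 0.0922] 0.02871 [ -5.83 -13.48   4.59]
[0.4877 0.0066 0.0922] 0.02884 [ -6.26 -13.6    4.58]
```

View pics/s15.png

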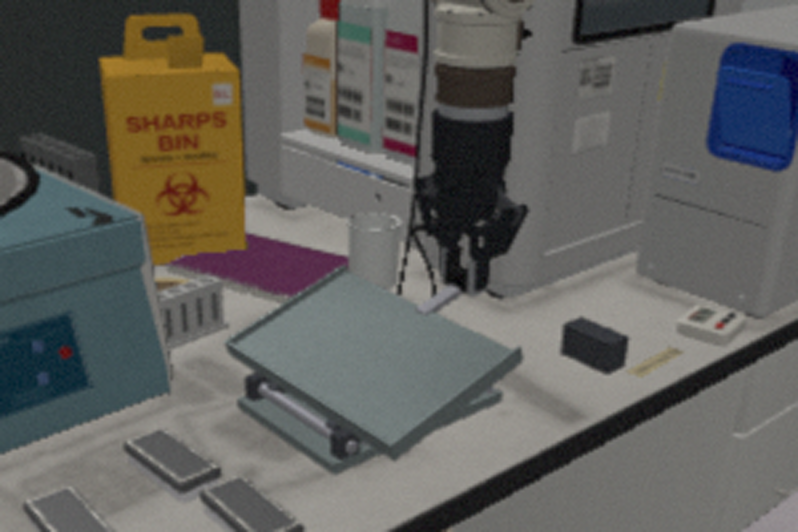

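>>> move_arm:
  motion:
    - [15,[-0.05,-0.06,0.03],0]
    - [15,[-0.07,-0.08,0.07],0]
    - [15,[-0.07,-0.08,0.1],0]
    - [28,[-0.07,-0.06,0.1],0]
    - [35,[-0.07,-0.02,0.1],0]
    - [48,[-0.07,0,0.1],0]
    - [48,[-0.07,0,0.1],0]
    - [48,[-0.07,0,-0.2],0]
    - [48,[-0.07,0,-0.8],0]
    - [48,[-0.07,0,-1.4],0]

```text
clock: 27.25
eef_pos: [0.4882, 0.0081, 0.1621]
tool_rot: [0.707, 0.707, -0.001, -0.001]
ft_force: [-0.6, 0.4, -0.0]
grip_width: 0.0477
```

```bash
python3 -c "
from h import *
st(2);snap('scene','s16',(180,60,480,260),2.66)"
```

```text
[0.4916 0.0081 0.1677] 0.04772 [ 1.44 -0.15  3.1 ]
[0.4919 0.0081 0.166 ] 0.04798 [0.48 0.19 0.44]
```

View pics/s16.png

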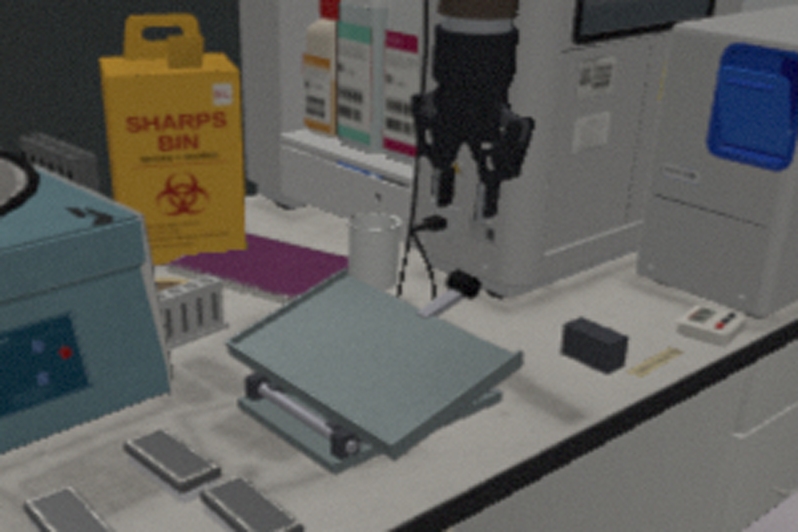

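```bash
python3 -c "
from h import *
go(.43,.2,.2,90)"
```

```text
psi 0.01 d [ 3.839 -1.209 -0.727] roll -14.998 t 27.4
```

>>> move_arm:
  motion:
    - [60,[0.0,0,-0.4],0]
    - [60,[0.1,-0.1,-0.73],-1.3]
    - [60,[0.5,-0.3,-0.73],-2.6]
    - [60,[1.0,-0.5,-0.73],-3.9]
    - [60,[1.5,-0.7,-0.73],-5.2]
    - [60,[2.0,-0.9,-0.73],-6.5]
    - [60,[2.5,-1.1,-0.73],-7.8]
    - [60,[3.0,-1.2,-0.73],-9.1]
    - [60,[3.5,-1.2,-0.73],-10.4]
    - [60,[3.84,-1.2,-0.73],-11.7]

```text
clock: 28.4
eef_pos: [0.4278, 0.2012, 0.197]
tool_rot: [0.168, 0.986, -0.0, -0.001]
ft_force: [-0.2, -0.7, -0.1]
grip_width: 0.0602
```

```bash
python3 -c "
from h import *
st(1)
snap('top','t17',(170,130,300,260),4.5);snap('top','t17b',(270,130,470,260),4);snap('scene','s17',(180,130,380,280),4)
for th in(.245,.262,.285,.3): print(th,proj('scene',[[.487,*arc(th)]]),proj('top',[[.487,*arc(th)]]))"
```

```text
[0.4281 0.2031 0.197 ] 0.06011 [2.1  1.21 0.25]
0.245 [[354.77755877 167.87554808]] [[373.78595684 187.21582637]]
0.262 [[354.52509971 166.77674298]] [[373.43281424 186.97449168]]
0.285 [[354.15603349 165.30272786]] [[372.90913593 186.6480728 ]]
0.3 [[353.89822939 164.34953553]] [[372.53899696 186.43534059]]
```

View pics/t17.png

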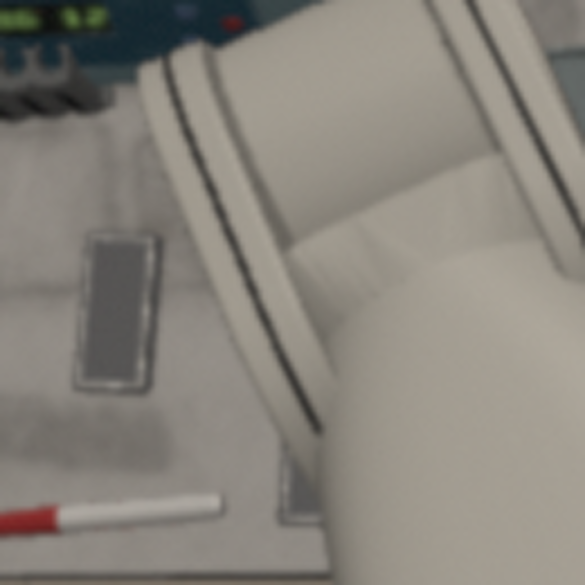

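View pics/t17b.png

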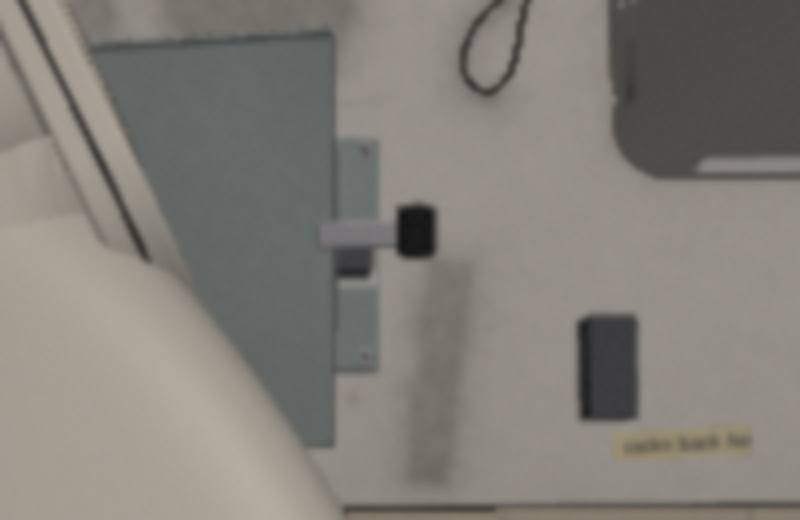

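View pics/s17.png

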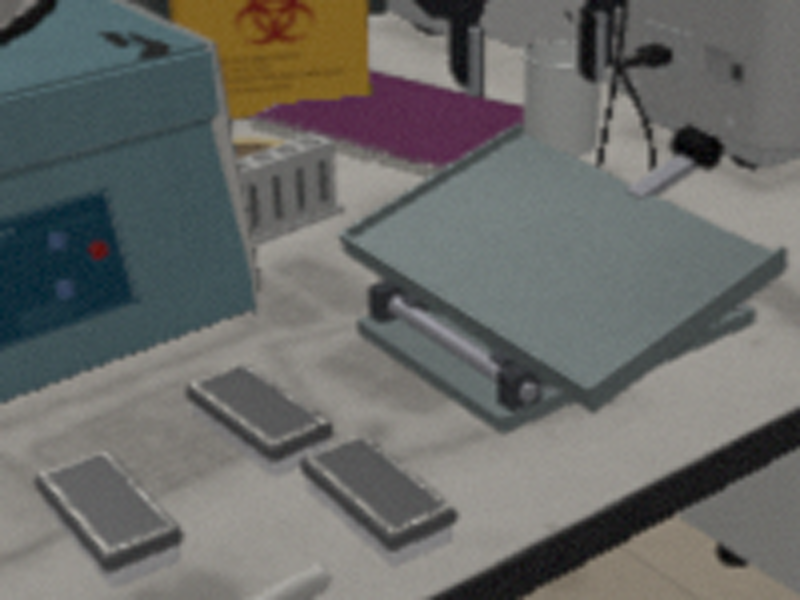

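Handle at scene pixel (354.0,166.7), which matches 0.262 rad, so the roller is on the stack. Next I'll measure the dishes from both views.

```bash
cat > d.py <<'E'
from h import *
ft=lambda u,v:((u+.5)/4.5-.5+170,(v+.5)/4.5-.5+130)
fs=lambda u,v:((u+.5)/4-.5+180,(v+.5)/4-.5+130)
# order: (x high,y high),(x high,y low),(x low,y low),(x low,y high)
T=dict(A=[(88,233),(161,236),(149,392),(73,390)],B=[(274,177),(350,178),(349,333),(276,334)],C=[(289,361),(362,364),(354,524),(278,524)])
Sc=dict(A=[(38,480),(105,453),(182,532),(110,560)],B=[(188,386),(243,366),(330,423),(275,445)],C=[(303,461),(357,437),(456,512),(397,538)])
for k in T:
    P=np.array([onz('top',ft(*p),.022) for p in T[k]]);Q=np.array([onz('scene',fs(*p),.022) for p in Sc[k]])
    tr=[tri(ft(*a),fs(*b)) for a,b in zip(T[k],Sc[k])]
    for n,X in(('top',P),('scene',Q),('tri',np.array([t[0] for t in tr]))):
        c=X.mean(0);d=(X[0]+X[1]-X[2]-X[3])/2
        print(k,n,c.round(4),'L',np.linalg.norm(d).round(4),'W',np.linalg.norm((X[0]+X[3]-X[1]-X[2])/2).round(4),'yaw of length',np.degrees(np.arctan2(d[1],d[0])).round(1))
    print('gap',max(t[1] for t in tr))
E
python3 d.py
```

```text
A top [0.4723 0.439  0.022 ] L 0.0874 W 0.0412 yaw of length -2.9
A scene [0.4725 0.4421 0.022 ] L 0.0861 W 0.0374 yaw of length -1.5
A tri [0.4733 0.4405 0.0206] L 0.088 W 0.0394 yaw of length -2.2
gap 0.004855242730923105
B top [0.5037 0.3324 0.022 ] L 0.0879 W 0.0413 yaw of length 1.3
B scene [0.5064 0.3342 0.022 ] L 0.0837 W 0.0352 yaw of length 3.8
B tri [0.5047 0.3335 0.0223] L 0.0886 W 0.039 yaw of length 1.8
gap 0.005829078570804936
C top [0.3993 0.3256 0.022 ] L 0.0885 W 0.0408 yaw of length -2.3
C scene [0.3993 0.3284 0.022 ] L 0.0872 W 0.0351 yaw of length -0.4
C tri [0.4002 0.3266 0.0206] L 0.0892 W 0.0387 yaw of length -1.6
gap 0.005544513572213678
```

```bash
python3 -c "
from h import *
go(.3995,.3265,.09,88);print(get_obs()['joint_pos'])"
```

```text
psi 70.12 d [1.397 2.196 2.141] roll -2.979 t 28.6
[ 4.36629965e-01  2.06386042e-01 -1.29534642e-01  1.23717736e+00
 -3.53564102e-04  7.83538838e-01]
```

>>> move_arm:
  motion:
    - [56,[0.3,0.5,0.3],-0.8]
    - [56,[0.6,1.0,0.7],-1.6]
    - [56,[0.9,1.4,1.1],-2.4]
    - [56,[1.2,1.8,1.5],-2.98]
    - [56,[1.4,2.2,1.8],-2.98]
    - [56,[1.4,2.2,2.14],-2.98]
    - [56,[1.4,2.2,2.14],-2.98]
    - [56,[1.4,2.2,2.14],-2.98]
    - [56,[1.4,2.2,2.14],-2.98]
    - [56,[1.4,2.2,2.14],-2.98]

```text
clock: 29.6
eef_pos: [0.4011, 0.3268, 0.0924]
tool_rot: [0.018, 1.0, 0.001, 0.001]
ft_force: [0.3, -1.0, 0.4]
grip_width: 0.0561
```

```bash
python3 -c "
from h import *
st(1);go(.3995,.3265,.003,88)
snap('scene','s18',(180,130,380,280),4)"
```

```text
[0.401  0.3269 0.0924] 0.05619 [-0.18  0.37 -0.86]
psi 87.99 d [ 0.032 -0.012  1.787] roll -0.002 t 29.65
```

View pics/s18.png

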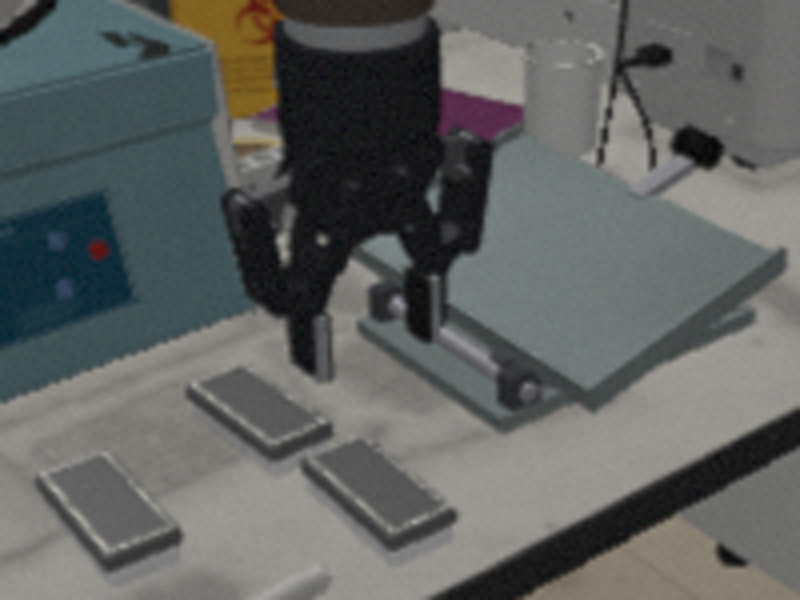

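>>> move_arm:
  motion:
    - [56,[0.02,0,0.4],0]
    - [56,[0.02,0,0.9],0]
    - [56,[0.02,0,1.4],0]
    - [56,[0.02,0,1.7],0]
    - [56,[0.02,0,1.78],0]
    - [56,[0.02,0,1.78],0]
    - [50,[0.02,0,1.78],0]
    - [46,[0.02,0,1.78],0]
    - [44,[0.02,0,1.78],0]
    - [43,[0.02,0,1.78],0]

```text
clock: 30.7
eef_pos: [0.3996, 0.3273, 0.0029]
tool_rot: [0.017, 1.0, 0.0, 0.0]
ft_force: [0.7, -0.3, -0.3]
grip_width: 0.0431
```

>>> move_arm:
  motion:
    - [42.6,[0,0,0],0]
    - [42.4,[0,0,0],0]
    - [42.2,[0,0,0],0]
    - [42.0,[0,0,0],0]
    - [41.9,[0,0,0],0]
    - [41.8,[0,0,0],0]
    - [41.8,[0,0,0],0]
    - [41.8,[0,0,0],0]
    - [41.8,[0,0,0],0]
    - [41.8,[0,0,0],0]

```text
clock: 31.7
eef_pos: [0.3994, 0.3273, 0.0025]
tool_rot: [0.017, 1.0, 0.0, 0.0]
ft_force: [0.1, 1.9, 4.0]
grip_width: 0.042
```

```bash
python3 -c "
from h import *
st(4)
snap('scene','s19',(180,130,380,280),4)"
```

```text
[0.3994 0.3273 0.0025] 0.04189 [0.   1.04 3.01]
[0.3994 0.3273 0.0025] 0.04205 [-0.44  1.33  2.4 ]
[0.3994 0.3273 0.0025] 0.04214 [-0.11  1.74  3.82]
[0.3994 0.3273 0.0025] 0.04224 [-0.09  1.39  3.62]
```

View pics/s19.png

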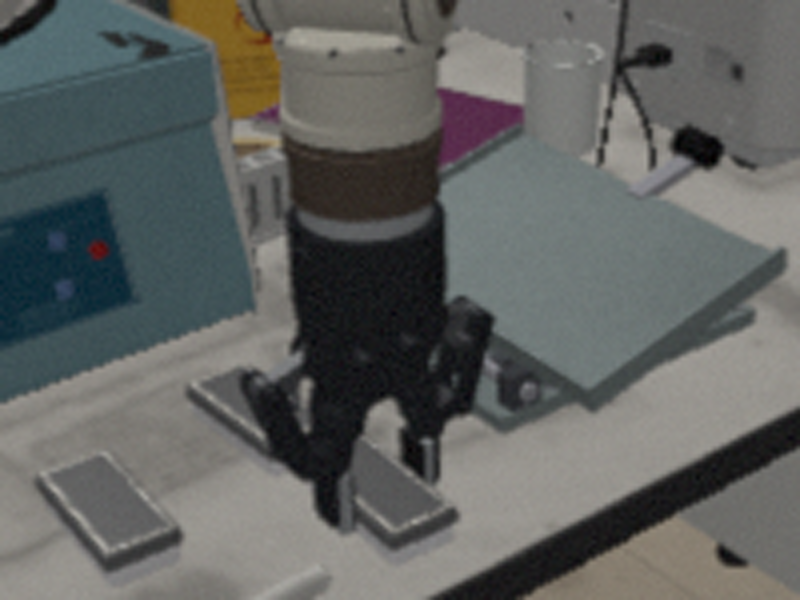

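Contact is confirmed by about 3.5 N of vertical reaction. Lift gently.

>>> move_arm:
  motion:
    - [41.8,[0,0,-0.1],0]
    - [41.8,[0,0,-0.2],0]
    - [41.8,[0,0,-0.4],0]
    - [41.8,[0,0,-0.6],0]
    - [41.8,[0,0,-0.6],0]
    - [41.8,[0,0,-0.6],0]
    - [41.8,[0,0,-0.6],0]
    - [41.8,[0,0,-0.6],0]
    - [41.8,[0,0,-0.6],0]
    - [41.8,[0,0,-0.6],0]

```text
clock: 32.95
eef_pos: [0.3991, 0.3269, 0.032]
tool_rot: [0.017, 1.0, -0.0, -0.0]
ft_force: [-0.2, -0.7, -0.9]
grip_width: 0.0418
```

```bash
python3 -c "
from h import *
st(4)
snap('scene','s20',(180,130,380,280),4);go(.560,.128,.15,0)"
```

```text
[0.3991 0.3269 0.0321] 0.04171 [ 0.62 -0.51 -0.05]
[0.3991 0.327  0.0321] 0.04185 [ 0.68  0.36 -0.15]
[0.3992 0.327  0.0322] 0.04215 [ 0.05  0.49 -0.48]
[0.3992 0.327  0.0322] 0.04166 [-0.36 -0.44 -0.46]
psi 88.06 d [-3.349 -3.869 -2.355] roll 14.676 t 33.2
```

View pics/s20.png

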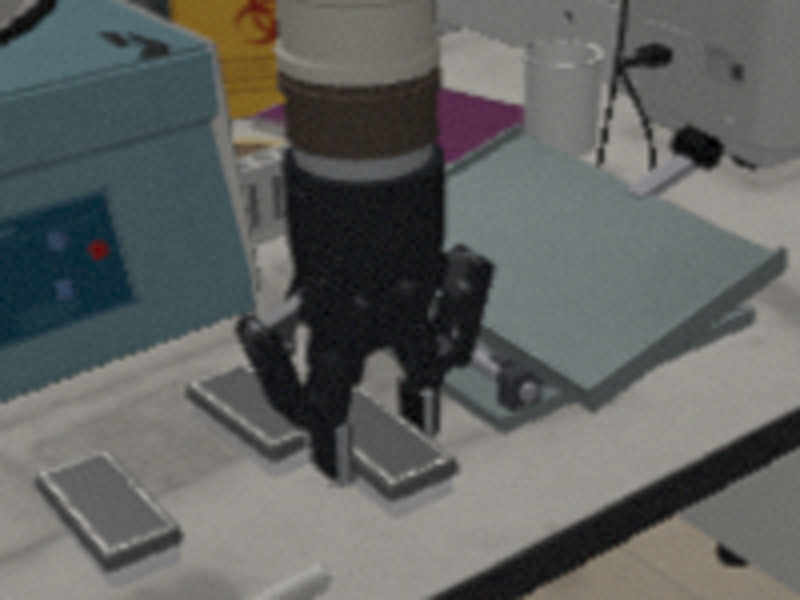

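>>> move_arm:
  motion:
    - [41.7,[0,0,-0.3],0]
    - [41.7,[-0.05,-0.05,-0.8],0.2]
    - [41.7,[-0.2,-0.2,-1.3],0.8]
    - [41.7,[-0.45,-0.5,-1.8],1.8]
    - [41.7,[-0.8,-0.9,-2.2],3.0]
    - [41.7,[-1.2,-1.35,-2.35],4.3]
    - [41.7,[-1.6,-1.8,-2.35],5.6]
    - [41.7,[-2.0,-2.25,-2.35],6.9]
    - [41.7,[-2.3,-2.6,-2.35],7.9]
    - [41.7,[-2.5,-2.8,-2.35],8.6]

```text
clock: 34.2
eef_pos: [0.5204, 0.1812, 0.1498]
tool_rot: [0.453, 0.892, -0.0, 0.0]
ft_force: [-0.1, 0.2, -0.4]
grip_width: 0.0421
```

```bash
python3 -c "
from h import *
st(2)
snap('scene','s21',(180,60,480,260),2.66);go(.560,.128,.15,0)"
```

```text
[0.5216 0.1802 0.1498] 0.04205 [ 0.98 -0.62 -0.88]
[0.5205 0.1815 0.1497] 0.04199 [ 0.18 -1.12 -0.28]
psi 36.44 d [-1.354  0.004 -0.008] roll 6.074 t 34.35
```

View pics/s21.png

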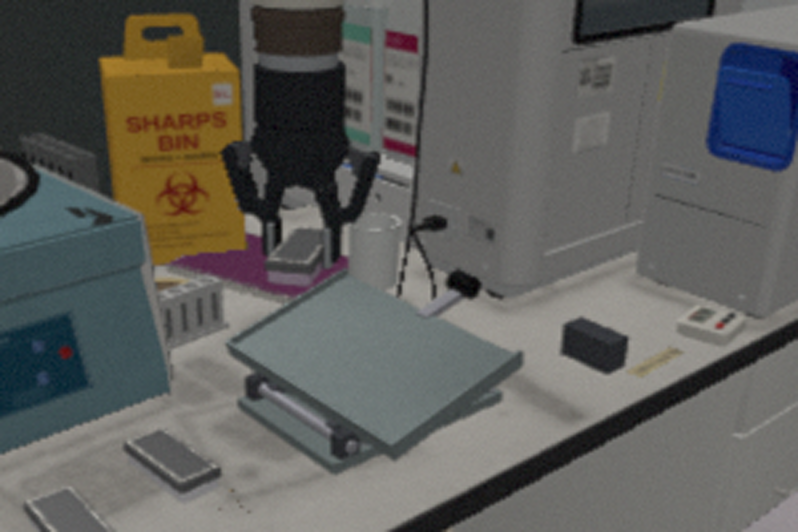

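>>> move_arm:
  motion:
    - [41.7,[-0.1,0,0],0.5]
    - [41.7,[-0.4,0,0],1.5]
    - [41.7,[-0.7,0,0],2.7]
    - [41.7,[-1.0,0,0],3.9]
    - [41.7,[-1.25,0,0.1],5.1]
    - [41.7,[-1.37,0.02,0.3],6.07]
    - [41.7,[-1.37,0.02,0.6],6.07]
    - [41.7,[-1.37,0.02,0.9],6.07]
    - [41.7,[-1.37,0.02,1.15],6.07]
    - [41.7,[-1.37,0.02,1.25],6.07]

```text
clock: 35.35
eef_pos: [0.5594, 0.129, 0.0858]
tool_rot: [0.706, 0.708, -0.001, -0.001]
ft_force: [0.3, -0.4, -0.8]
grip_width: 0.0419
```

```bash
python3 -c "
from h import *
st(2)
snap('scene','s22',(230,130,380,250),5);snap('top','t22',(270,130,400,260),4.5);go(.561,.128,.063,0)"
```

```text
[0.5595 0.1288 0.0856] 0.04197 [-0.75  0.42 -1.08]
[0.56   0.1288 0.0865] 0.04173 [-0.54  0.08  0.19]
psi 0.08 d [-0.016 -0.003  0.496] roll 0.013 t 35.55
```

View pics/s22.png

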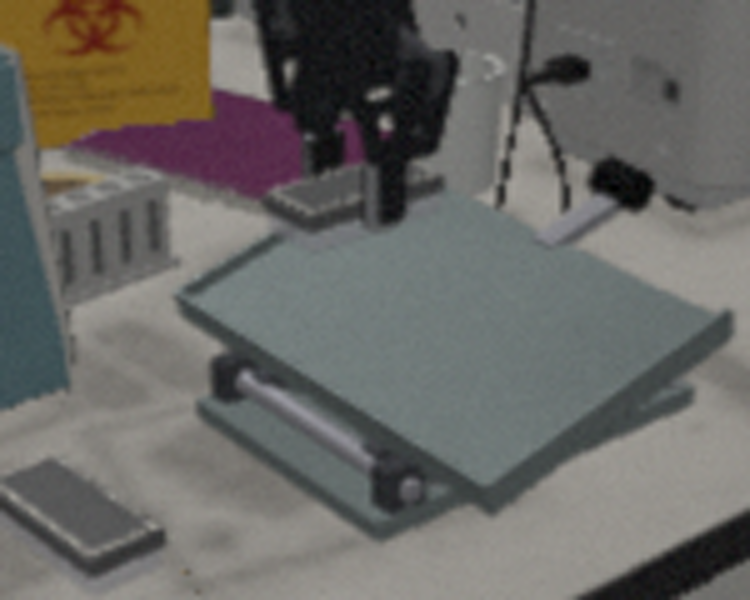

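>>> move_arm:
  motion:
    - [41.7,[0,0,0.08],0]
    - [41.7,[0,0,0.16],0]
    - [41.7,[0,0,0.22],0]
    - [41.7,[0,0,0.25],0]
    - [41.7,[0,0,0.28],0]
    - [41.7,[0,0,0.31],0]
    - [41.7,[0,0,0.34],0]
    - [41.7,[0,0,0.36],0]
    - [41.7,[0,0,0.36],0]
    - [41.7,[0,0,0.36],0]

```text
clock: 36.55
eef_pos: [0.5613, 0.1284, 0.0694]
tool_rot: [0.707, 0.707, 0.0, 0.0]
ft_force: [0.6, 1.9, 1.3]
grip_width: 0.0419
```

```bash
python3 -c "
from h import *
st(2)
snap('scene','s23',(230,130,380,250),5);go(.561,.128,.063,0)"
```

```text
[0.5613 0.1284 0.0694] 0.04179 [0.38 1.75 1.55]
[0.5613 0.1284 0.0695] 0.04176 [-0.1   1.9   0.93]
psi 0.04 d [-0.008 -0.005  0.129] roll 0.006 t 36.7
```

View pics/s23.png

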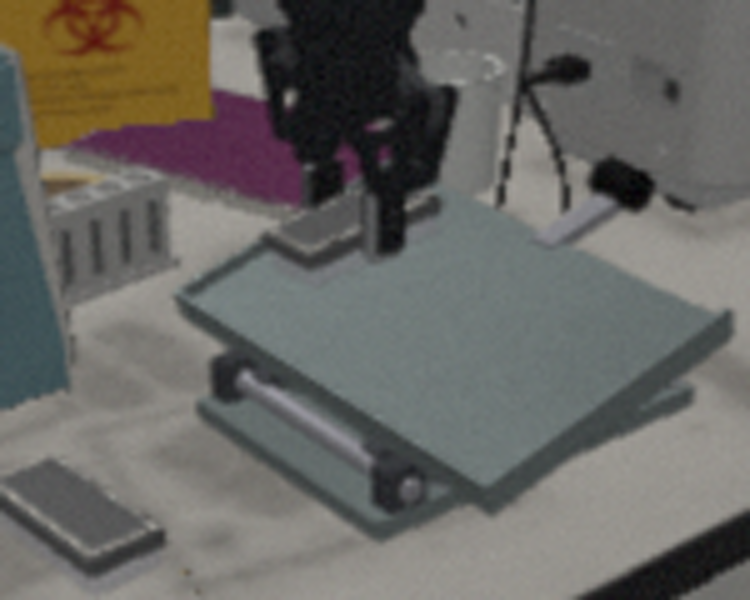

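The dish is tilting onto the slope with about 2 N. I'll lower a bit more and then release.

>>> move_arm:
  motion:
    - [41.7,[0,0,0.03],0]
    - [41.7,[0,0,0.06],0]
    - [41.7,[0,0,0.09],0]
    - [41.7,[0,0,0.11],0]
    - [41.7,[0,0,0.12],0]
    - [43,[0,0,0.11],0]
    - [46,[0,0,0.11],0]
    - [50,[0,0,0.1],0]
    - [50,[0,0,-0.1],0]
    - [50,[0,0,-0.5],0]

```text
clock: 37.7
eef_pos: [0.5594, 0.1278, 0.0934]
tool_rot: [0.707, 0.707, -0.002, -0.001]
ft_force: [0.7, -0.5, 0.8]
grip_width: 0.0499
```

```bash
python3 -c "
from h import *
st(2)
snap('scene','s24',(230,130,380,250),5);go(.50,.2,.2,90)"
```

```text
[0.5624 0.1285 0.0982] 0.05003 [ 1.45 -0.61  2.07]
[0.5631 0.1288 0.0975] 0.05024 [0.74 0.29 0.59]
psi 0.03 d [ 1.43  -1.239 -2.081] roll -14.995 t 37.85
```

View pics/s24.png

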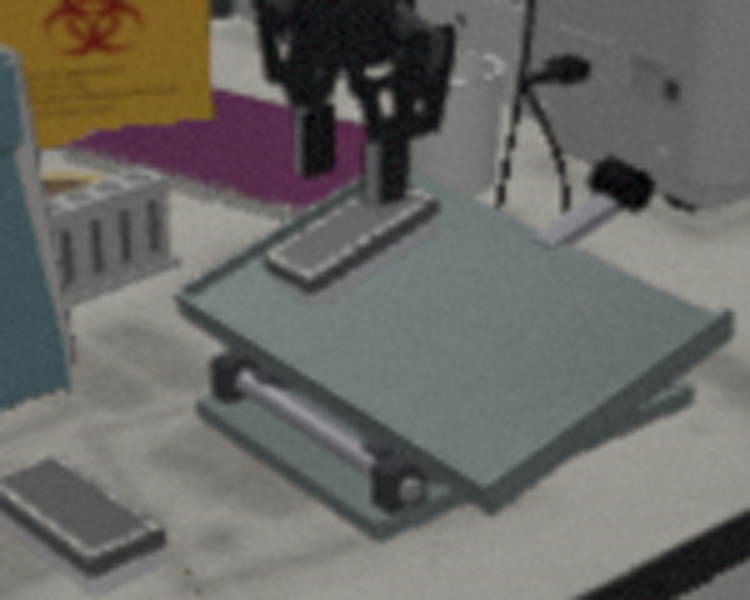

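```bash
python3 -c "
from h import *
go(.5045,.333,.1,91.5)"
```

```text
psi 0.03 d [ 4.089 -1.156 -0.079] roll -15.245 t 37.85
```

>>> move_arm:
  motion:
    - [56,[0,0,-0.6],0]
    - [56,[0,-0.1,-1.2],-1.0]
    - [56,[0.3,-0.2,-1.4],-2.4]
    - [56,[0.8,-0.4,-1.4],-3.8]
    - [56,[1.4,-0.6,-1.4],-5.2]
    - [56,[2.0,-0.8,-1.4],-6.6]
    - [56,[2.6,-1.0,-1.4],-8.0]
    - [56,[3.2,-1.15,-1.4],-9.4]
    - [56,[3.7,-1.15,-1.3],-10.8]
    - [56,[4.09,-1.15,-1.0],-12.2]

```text
clock: 38.85
eef_pos: [0.5036, 0.335, 0.145]
tool_rot: [0.142, 0.99, 0.001, 0.001]
ft_force: [0.8, -0.3, 0.8]
grip_width: 0.056
```

```bash
python3 -c "
from h import *
st(1)
snap('scene','s25',(180,130,380,280),4);go(.5045,.333,.09,91.5)"
```

```text
[0.5019 0.3366 0.141 ] 0.05582 [ 0.12  1.59 -1.78]
psi 73.49 d [-0.069 -0.006  1.026] roll -3.002 t 38.95
```

View pics/s25.png

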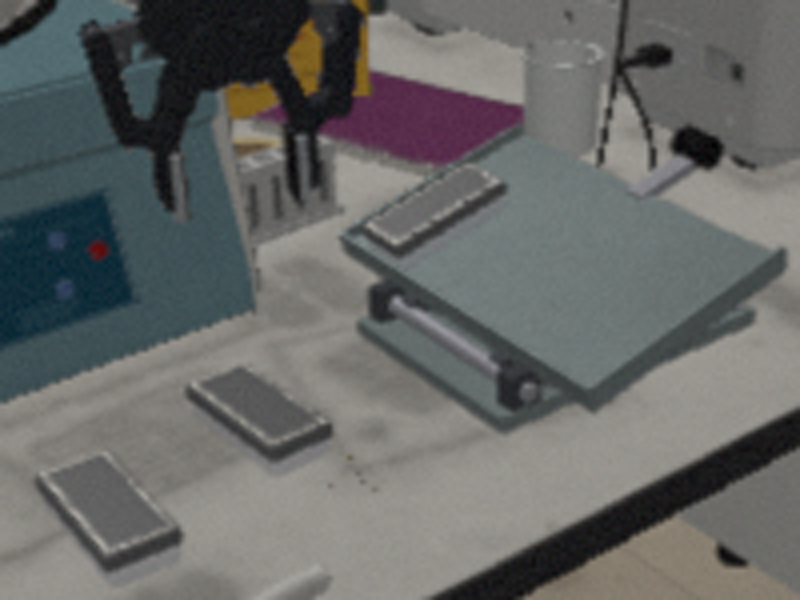

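The placed dish has since slid down towards the hinge rim and lies flat against it, with its low corner at crop (402,252). Dishes B and A have not moved.

>>> move_arm:
  motion:
    - [56,[-0.06,0,0.1],-1.2]
    - [56,[-0.06,0,0.3],-2.4]
    - [56,[-0.06,0,0.6],-3.0]
    - [56,[-0.06,0,0.9],-3.0]
    - [56,[-0.06,0,1.03],-3.0]
    - [56,[-0.06,0,1.03],-3.0]
    - [56,[-0.06,0,1.03],-3.0]
    - [56,[-0.06,0,1.03],-3.0]
    - [56,[-0.06,0,1.03],-3.0]
    - [56,[-0.06,0,1.03],-3.0]

```text
clock: 39.95
eef_pos: [0.5065, 0.3322, 0.0934]
tool_rot: [-0.011, 1.0, 0.0, 0.001]
ft_force: [0.6, 0.1, 0.5]
grip_width: 0.0559
```

```bash
python3 -c "
from h import *
st(1)
snap('scene','s26',(180,130,380,280),4);snap('top','t26',(230,110,400,260),4.5);go(.5045,.333,.0028,91.5)"
```

```text
[0.5064 0.3322 0.0933] 0.05599 [-0.62 -0.85  0.56]
psi 91.24 d [0.035 0.019 1.805] roll -0.043 t 40.1
```

View pics/s26.png

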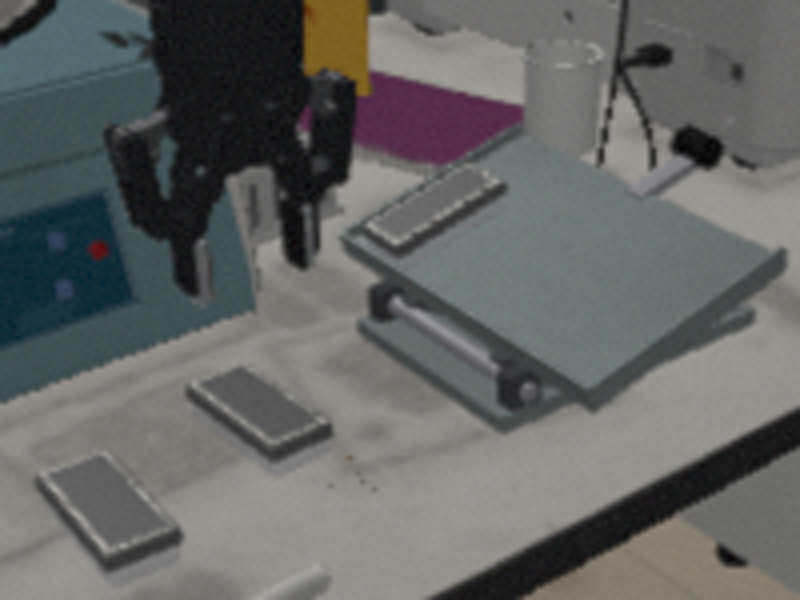

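View pics/t26.png

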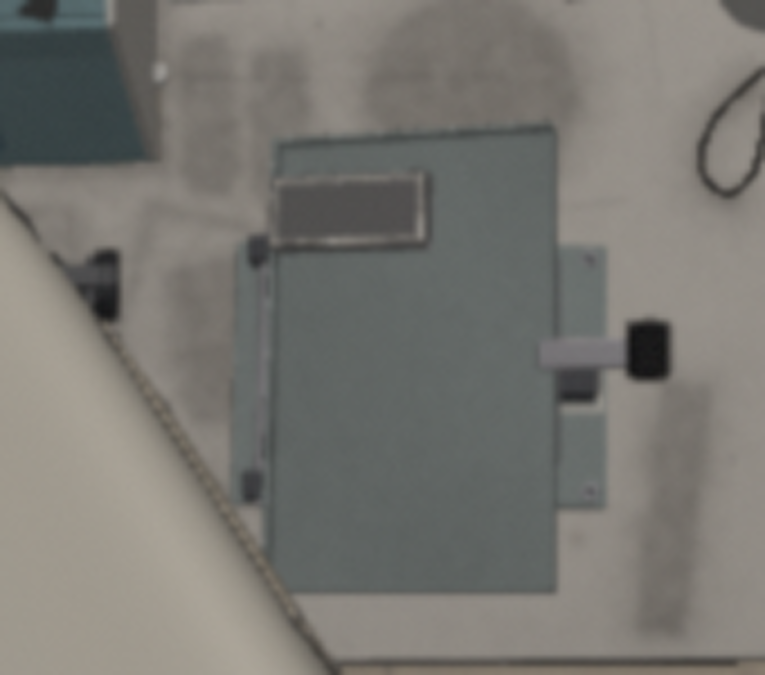

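>>> move_arm:
  motion:
    - [56,[0.03,0.02,0.4],0]
    - [56,[0.03,0.02,0.9],0]
    - [56,[0.03,0.02,1.4],0]
    - [56,[0.03,0.02,1.7],0]
    - [56,[0.03,0.02,1.79],0]
    - [56,[0.03,0.02,1.79],0]
    - [50,[0.03,0.02,1.79],0]
    - [46,[0.03,0.02,1.79],0]
    - [44,[0.03,0.02,1.79],0]
    - [43,[0.03,0.02,1.79],0]

```text
clock: 41.1
eef_pos: [0.5054, 0.3338, 0.0044]
tool_rot: [-0.011, 1.0, 0.001, 0.001]
ft_force: [0.1, 1.1, 1.2]
grip_width: 0.0429
```

>>> move_arm:
  motion:
    - [42.6,[0,0,0],0]
    - [42.4,[0,0,0],0]
    - [42.2,[0,0,0],0]
    - [42.0,[0,0,0],0]
    - [41.8,[0,0,0],0]
    - [41.7,[0,0,0],0]
    - [41.7,[0,0,0],0]
    - [41.7,[0,0,0],0]
    - [41.7,[0,0,0],0]
    - [41.7,[0,0,0],0]

```text
clock: 42.1
eef_pos: [0.5046, 0.333, 0.0034]
tool_rot: [-0.011, 1.0, 0.0, 0.0]
ft_force: [0.0, 1.5, 2.9]
grip_width: 0.0416
```

```bash
python3 -c "
from h import *
st(3)
snap('scene','s27',(180,130,380,280),4);go(.489,.128,.15,0)
f=lambda u,v:((u+.5)/4.5-.5+230,(v+.5)/4.5-.5+110)
for p in [(273,175),(428,175),(428,245),(273,247)]: 
    print(onz('top',f(*p),.075).round(4))
print('plate edges',onz('top',f(410,133),.075),onz('top',f(410,593),.075))"
```

```text
[0.5047 0.333  0.0034] 0.04146 [0.98 1.35 2.19]
[0.5047 0.333  0.0034] 0.04195 [0.01 1.43 2.25]
[0.5047 0.333  0.0034] 0.04193 [0.47 1.56 2.14]
psi 91.24 d [ 0.401 -4.092 -2.933] roll 15.206 t 42.3
[0.5859 0.2007 0.075 ]
[0.5854 0.1178 0.075 ]
[0.5471 0.1181 0.075 ]
[0.5466 0.2006 0.075 ]
plate edges [0.60859547 0.12726584 0.075     ] [0.36286514 0.12901465 0.075     ]
```

View pics/s27.png

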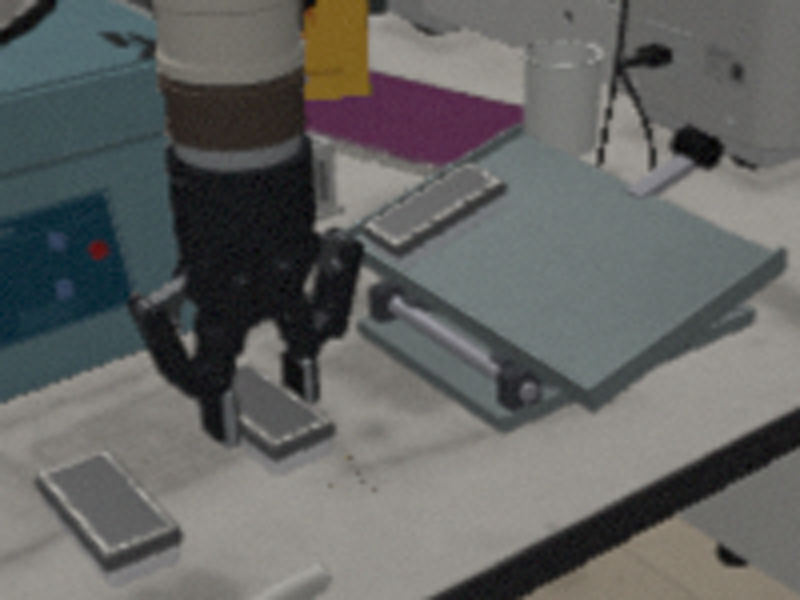

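>>> move_arm:
  motion:
    - [41.7,[0,0,-0.1],0]
    - [41.7,[0,0,-0.2],0]
    - [41.7,[0,0,-0.4],0]
    - [41.7,[0,0,-0.6],0]
    - [41.7,[0,0,-0.9],0]
    - [41.7,[0,0,-1.3],0]
    - [41.7,[0,0,-1.8],0]
    - [41.7,[0,0,-2.3],0]
    - [41.7,[0,0,-2.7],0]
    - [41.7,[0,0,-2.93],0]

```text
clock: 43.3
eef_pos: [0.5056, 0.3335, 0.153]
tool_rot: [-0.011, 1.0, 0.001, 0.002]
ft_force: [0.3, 0.2, -0.9]
grip_width: 0.0417
```

```bash
python3 -c "
from h import *
st(2)
snap('scene','s28',(180,60,480,260),2.66);go(.489,.128,.15,0)"
```

```text
[0.5061 0.3338 0.1542] 0.04179 [0.9  1.03 0.55]
[0.5058 0.3336 0.1524] 0.04174 [-0.12 -0.43 -1.59]
psi 91.24 d [ 0.409 -4.095  0.01 ] roll 15.206 t 43.45
```

View pics/s28.png

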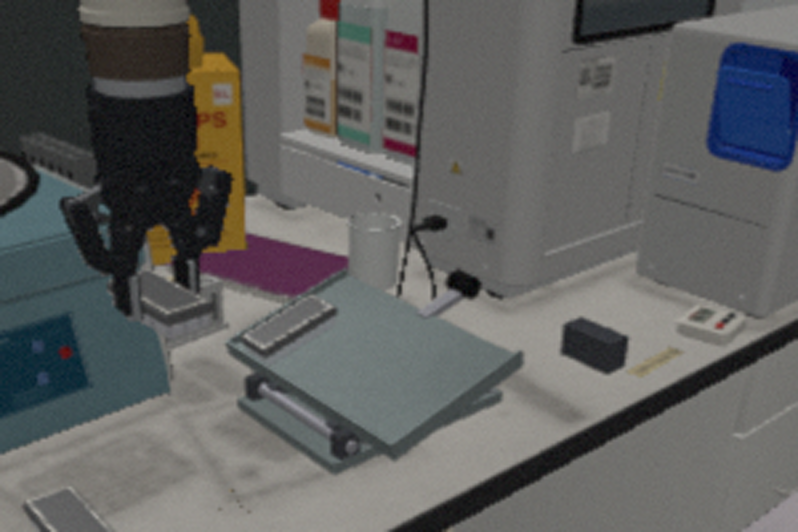

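>>> move_arm:
  motion:
    - [41.7,[0,-0.1,0],0.4]
    - [41.7,[0.05,-0.4,0],1.5]
    - [41.7,[0.1,-0.8,0],2.8]
    - [41.7,[0.15,-1.2,0],4.1]
    - [41.7,[0.2,-1.6,0],5.4]
    - [41.7,[0.25,-2.0,0],6.7]
    - [41.7,[0.3,-2.4,0],8.0]
    - [41.7,[0.35,-2.8,0],9.3]
    - [41.7,[0.38,-3.1,0],10.4]
    - [41.7,[0.4,-3.3,0],11.2]

```text
clock: 44.45
eef_pos: [0.4869, 0.166, 0.1482]
tool_rot: [0.546, 0.837, -0.001, -0.001]
ft_force: [-0.1, -0.2, -0.9]
grip_width: 0.0419
```

```bash
python3 -c "
from h import *
st(2)
go(.489,.145,.09,0)"
```

```text
[0.4867 0.1649 0.1482] 0.04182 [-0.58 -0.41 -0.39]
[0.487  0.166  0.1483] 0.04157 [-0.9   0.08  0.21]
psi 23.94 d [-0.401 -0.13   1.167] roll 3.99 t 44.55
```

>>> move_arm:
  motion:
    - [41.7,[-0.1,-0.03,0],0.8]
    - [41.7,[-0.2,-0.06,0.1],1.8]
    - [41.7,[-0.3,-0.1,0.2],2.8]
    - [41.7,[-0.4,-0.13,0.4],3.7]
    - [41.7,[-0.4,-0.13,0.7],3.99]
    - [41.7,[-0.4,-0.13,1.0],3.99]
    - [41.7,[-0.4,-0.13,1.17],3.99]
    - [41.7,[-0.4,-0.13,1.17],3.99]
    - [41.7,[-0.4,-0.13,1.17],3.99]
    - [41.7,[-0.4,-0.13,1.17],3.99]

```text
clock: 45.55
eef_pos: [0.491, 0.147, 0.0919]
tool_rot: [0.706, 0.708, 0.001, 0.0]
ft_force: [-1.1, -0.1, -0.6]
grip_width: 0.0422
```

```bash
python3 -c "
from h import *
st(2);go(.489,.145,.0595,0)
snap('scene','s29',(230,130,380,250),5)"
```

```text
[0.491 0.147 0.092] 0.04177 [-0.39  0.28 -1.12]
[0.491  0.1469 0.092 ] 0.0414 [-0.37 -0.2  -0.6 ]
psi 0.11 d [-0.038 -0.042  0.651] roll 0.019 t 45.65
```

View pics/s29.png

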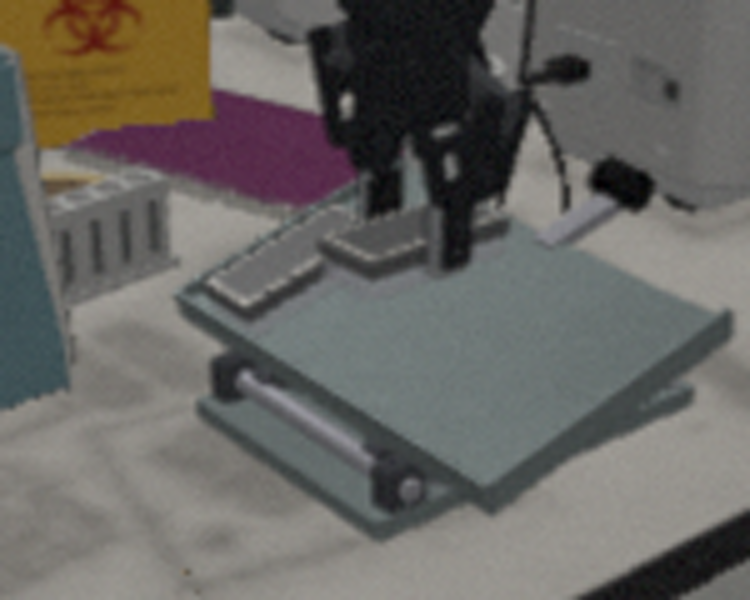

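>>> move_arm:
  motion:
    - [41.7,[-0.04,-0.04,0.1],0]
    - [41.7,[-0.04,-0.04,0.2],0]
    - [41.7,[-0.04,-0.04,0.3],0]
    - [41.7,[-0.04,-0.04,0.37],0]
    - [41.7,[-0.04,-0.04,0.41],0]
    - [41.7,[-0.04,-0.04,0.45],0]
    - [41.7,[-0.04,-0.04,0.49],0]
    - [41.7,[-0.04,-0.04,0.52],0]
    - [41.7,[-0.04,-0.04,0.55],0]
    - [41.7,[-0.04,-0.04,0.55],0]

```text
clock: 46.7
eef_pos: [0.4888, 0.1448, 0.0639]
tool_rot: [0.706, 0.708, 0.0, 0.0]
ft_force: [0.1, 0.9, 0.7]
grip_width: 0.042
```

```bash
python3 -c "
from h import *
st(2);go(.489,.145,.0595,0)
snap('scene','s30',(230,130,380,250),5)"
```

```text
[0.4888 0.1447 0.0639] 0.04153 [ 0.42  1.7  -0.03]
[0.4888 0.1446 0.0639] 0.04232 [0.18 1.28 1.59]
psi 0.1 d [0.008 0.004 0.088] roll 0.016 t 46.8
```

View pics/s30.png

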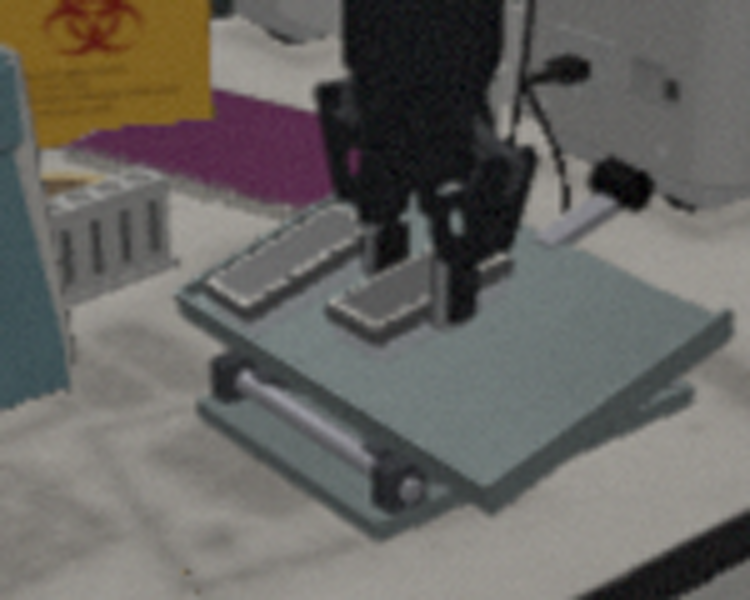

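>>> move_arm:
  motion:
    - [41.7,[0,0,0.03],0]
    - [41.7,[0,0,0.06],0]
    - [41.7,[0,0,0.08],0]
    - [41.7,[0,0,0.08],0]
    - [43,[0,0,0.08],0]
    - [46,[0,0,0.08],0]
    - [50,[0,0,0.07],0]
    - [50,[0,0,-0.1],0]
    - [50,[0,0,-0.5],0]
    - [50,[0,0,-1.0],0]

```text
clock: 47.85
eef_pos: [0.4874, 0.1442, 0.1139]
tool_rot: [0.707, 0.708, -0.001, -0.001]
ft_force: [0.8, 0.1, 0.1]
grip_width: 0.05
```

```bash
python3 -c "
from h import *
st(1)
snap('scene','s31',(180,130,380,280),4);go(.473,.4395,.13,87.5)"
```

```text
[0.4905 0.1451 0.1189] 0.05014 [ 0.48 -0.14  2.97]
psi 0.09 d [ 5.885 -0.35  -0.237] roll -14.568 t 47.95
```

View pics/s31.png

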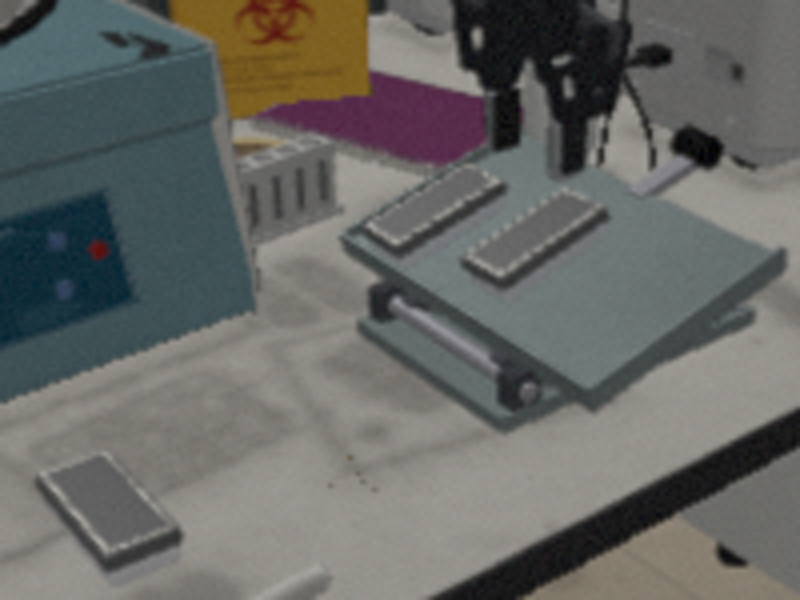

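Two dishes are flat on the plate and A is unmoved at crop (110,510). I'll go for A.

>>> move_arm:
  motion:
    - [56,[0.2,0,-0.4],-0.8]
    - [56,[0.7,-0.05,-0.6],-2.2]
    - [56,[1.3,-0.1,-0.7],-3.6]
    - [56,[2.0,-0.15,-0.7],-5.0]
    - [56,[2.7,-0.2,-0.7],-6.4]
    - [56,[3.4,-0.25,-0.7],-7.8]
    - [56,[4.1,-0.3,-0.7],-9.2]
    - [56,[4.8,-0.35,-0.7],-10.6]
    - [56,[5.4,-0.35,-0.5],-12.0]
    - [56,[5.88,-0.35,-0.24],-13.3]

```text
clock: 48.95
eef_pos: [0.4704, 0.4408, 0.126]
tool_rot: [0.085, 0.996, 0.001, 0.001]
ft_force: [0.7, 0.3, -0.0]
grip_width: 0.0561
```

```bash
python3 -c "
from h import *
st(1)
snap('scene','s32',(180,130,380,280),4);go(.473,.4395,.09,87.5)"
```

```text
[0.4688 0.4432 0.1226] 0.05584 [ 0.53  2.13 -1.04]
psi 80.17 d [-0.091 -0.006  0.658] roll -1.222 t 49.05
```

View pics/s32.png

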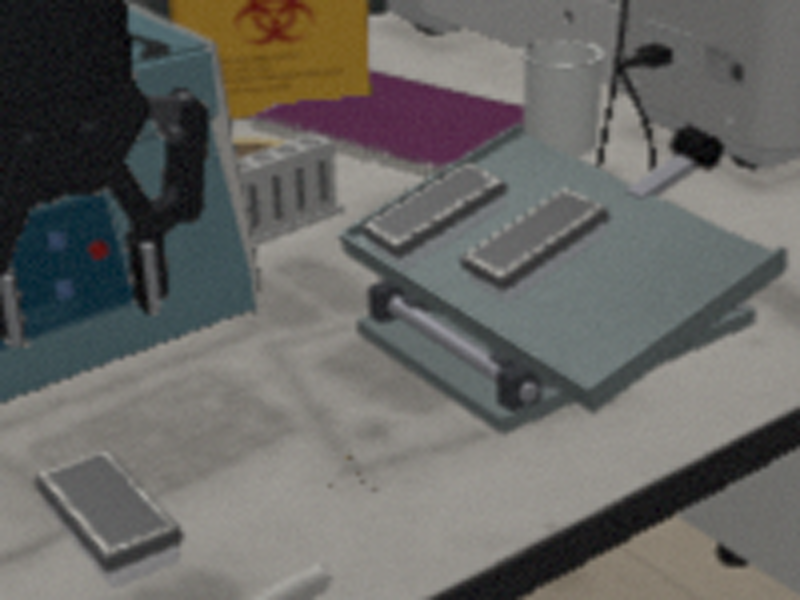

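>>> move_arm:
  motion:
    - [56,[-0.09,0,0.1],-0.6]
    - [56,[-0.09,0,0.3],-1.22]
    - [56,[-0.09,0,0.55],-1.22]
    - [56,[-0.09,0,0.66],-1.22]
    - [56,[-0.09,0,0.66],-1.22]
    - [56,[-0.09,0,0.66],-1.22]
    - [56,[-0.09,0,0.66],-1.22]
    - [56,[-0.09,0,0.66],-1.22]
    - [56,[-0.09,0,0.66],-1.22]
    - [56,[-0.09,0,0.66],-1.22]

```text
clock: 50.05
eef_pos: [0.475, 0.4379, 0.0931]
tool_rot: [0.024, 1.0, 0.0, 0.0]
ft_force: [0.1, -0.1, -0.4]
grip_width: 0.0559
```

```bash
python3 -c "
from h import *
st(1)
snap('scene','s33',(130,130,330,280),4);go(.473,.4395,.0025,87.5)"
```

```text
[0.4749 0.4379 0.093 ] 0.05589 [-0.43 -1.04  0.46]
psi 87.22 d [0.039 0.03  1.808] roll -0.047 t 50.15
```

View pics/s33.png

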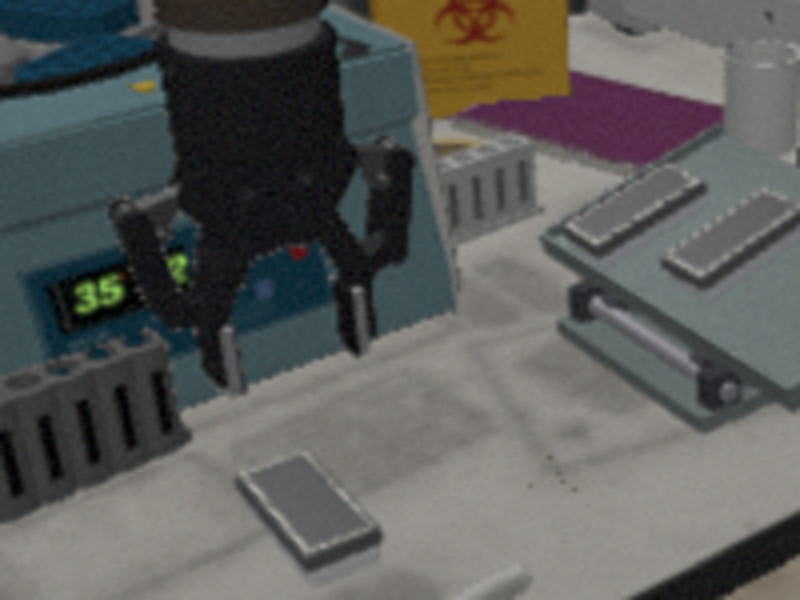

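>>> move_arm:
  motion:
    - [56,[0.03,0.03,0.4],0]
    - [56,[0.03,0.03,0.9],0]
    - [56,[0.03,0.03,1.4],0]
    - [56,[0.03,0.03,1.7],0]
    - [56,[0.03,0.03,1.79],0]
    - [56,[0.03,0.03,1.79],0]
    - [50,[0.03,0.03,1.79],0]
    - [46,[0.03,0.03,1.79],0]
    - [44,[0.03,0.03,1.79],0]
    - [43,[0.03,0.03,1.79],0]

```text
clock: 51.15
eef_pos: [0.4742, 0.4404, 0.0046]
tool_rot: [0.024, 1.0, 0.001, 0.001]
ft_force: [0.8, 1.9, 1.1]
grip_width: 0.0431
```

>>> move_arm:
  motion:
    - [42.6,[0,0,0],0]
    - [42.4,[0,0,0],0]
    - [42.2,[0,0,0],0]
    - [42.0,[0,0,0],0]
    - [41.8,[0,0,0],0]
    - [41.7,[0,0,0],0]
    - [41.7,[0,0,0],0]
    - [41.7,[0,0,0],0]
    - [41.7,[0,0,0],0]
    - [41.7,[0,0,0],0]

```text
clock: 52.15
eef_pos: [0.4734, 0.4393, 0.0033]
tool_rot: [0.024, 1.0, -0.0, -0.0]
ft_force: [0.1, 1.0, 2.2]
grip_width: 0.042
```

```bash
python3 -c "
from h import *
st(3)
snap('scene','s34',(130,130,330,280),4)"
```

```text
[0.4734 0.4393 0.0033] 0.04163 [0.96 1.9  0.98]
[0.4734 0.4393 0.0033] 0.04226 [-1.29  0.27  0.9 ]
[0.4734 0.4393 0.0033] 0.04168 [-0.34  1.05  1.12]
```

>>> move_arm:
  motion:
    - [41.7,[0,0,-0.1],0]
    - [41.7,[0,0,-0.2],0]
    - [41.7,[0,0,-0.4],0]
    - [41.7,[0,0,-0.6],0]
    - [41.7,[0,0,-0.9],0]
    - [41.7,[0,0,-1.3],0]
    - [41.7,[0,0,-1.8],0]
    - [41.7,[0,0,-2.3],0]
    - [41.7,[0,0,-2.7],0]
    - [41.7,[0,0,-2.93],0]

```text
clock: 53.35
eef_pos: [0.4743, 0.4402, 0.1532]
tool_rot: [0.024, 1.0, 0.002, 0.002]
ft_force: [-0.1, -0.5, 0.1]
grip_width: 0.0416
```

```bash
python3 -c "
from h import *
st(3)
snap('scene','s35',(130,80,330,230),4);go(.416,.145,.15,0)"
```

```text
[0.4748 0.4406 0.1544] 0.04193 [-0.08  1.27 -0.16]
[0.4745 0.4403 0.1527] 0.04141 [ 0.59 -0.12 -0.63]
[0.4738 0.4397 0.1508] 0.04211 [ 0.06 -0.41 -0.92]
psi 87.22 d [ 0.857 -5.932 -0.008] roll 14.536 t 53.55
```

View pics/s35.png

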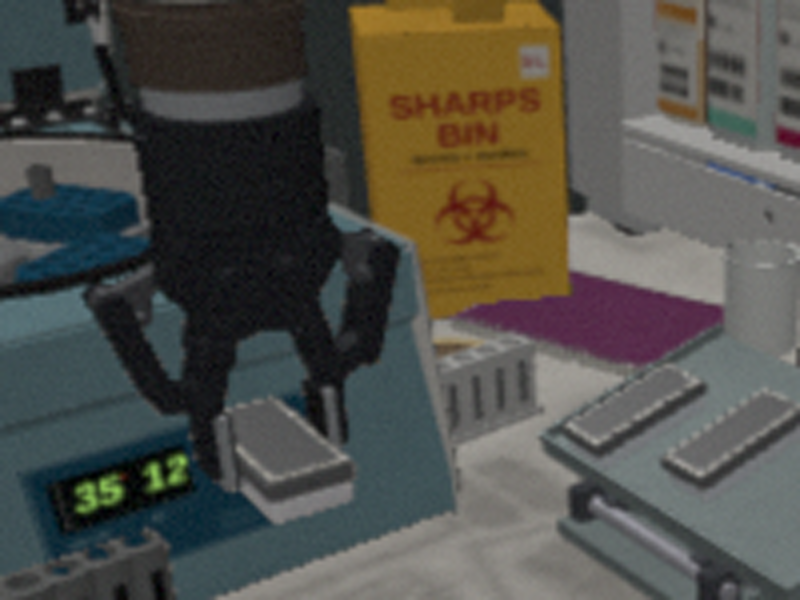

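>>> move_arm:
  motion:
    - [41.7,[0.0,-0.1,0],0.2]
    - [41.7,[0.05,-0.4,0],0.9]
    - [41.7,[0.1,-0.9,0],2.0]
    - [41.7,[0.2,-1.4,0],3.2]
    - [41.7,[0.3,-1.9,0],4.4]
    - [41.7,[0.4,-2.4,0],5.6]
    - [41.7,[0.5,-2.9,0],6.8]
    - [41.7,[0.55,-3.3,0],7.8]
    - [41.7,[0.6,-3.7,0],8.7]
    - [41.7,[0.65,-4.0,0],9.4]

```text
clock: 54.55
eef_pos: [0.4299, 0.2392, 0.1485]
tool_rot: [0.496, 0.868, -0.001, -0.001]
ft_force: [0.5, -0.8, -0.7]
grip_width: 0.0421
```

```bash
python3 -c "
from h import *
st(2)
go(.416,.145,.12,0)"
```

```text
[0.4292 0.2373 0.1485] 0.04211 [-1.85 -2.05 -1.23]
[0.4297 0.2387 0.1486] 0.04192 [ 0.71  0.16 -0.29]
psi 30.63 d [-1.473 -1.189  0.578] roll 5.105 t 54.65
```

>>> move_arm:
  motion:
    - [41.7,[-0.1,-0.1,0],0.5]
    - [41.7,[-0.4,-0.3,0],1.6]
    - [41.7,[-0.7,-0.6,0],2.8]
    - [41.7,[-1.0,-0.8,0],4.0]
    - [41.7,[-1.3,-1.05,0],4.8]
    - [41.7,[-1.47,-1.19,0],5.1]
    - [41.7,[-1.47,-1.19,0.3],5.1]
    - [41.7,[-1.47,-1.19,0.6],5.1]
    - [41.7,[-1.47,-1.19,0.9],5.1]
    - [41.7,[-1.47,-1.19,1.1],5.1]

```text
clock: 55.65
eef_pos: [0.4172, 0.1477, 0.0935]
tool_rot: [0.705, 0.709, -0.001, -0.0]
ft_force: [0.0, -0.2, -0.7]
grip_width: 0.0422
```

```bash
python3 -c "
from h import *
st(2);go(.416,.145,.0595,0)
snap('scene','s36',(230,130,380,250),5)"
```

```text
[0.4164 0.1474 0.0923] 0.04199 [-0.83  0.99 -1.74]
[0.4166 0.1474 0.0932] 0.04163 [-0.62 -0.04 -0.18]
psi 0.28 d [-0.048 -0.009  0.675] roll 0.046 t 55.75
```

View pics/s36.png

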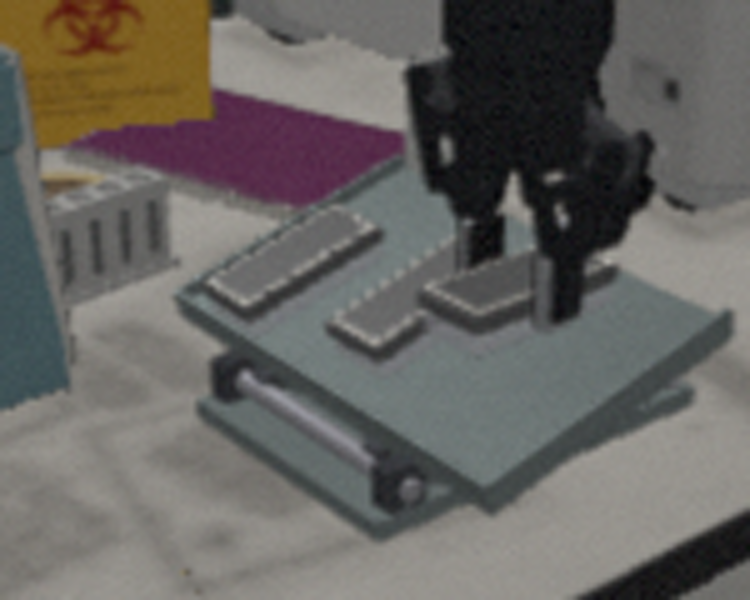

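>>> move_arm:
  motion:
    - [41.7,[-0.04,0,0.1],0.04]
    - [41.7,[-0.04,0,0.2],0.04]
    - [41.7,[-0.04,0,0.3],0.04]
    - [41.7,[-0.04,0,0.38],0.04]
    - [41.7,[-0.04,0,0.42],0.04]
    - [41.7,[-0.04,0,0.46],0.04]
    - [41.7,[-0.04,0,0.5],0.04]
    - [41.7,[-0.04,0,0.54],0.04]
    - [41.7,[-0.04,0,0.57],0.04]
    - [41.7,[-0.04,0,0.57],0.04]

```text
clock: 56.8
eef_pos: [0.4181, 0.146, 0.0664]
tool_rot: [0.707, 0.707, 0.0, -0.0]
ft_force: [-0.8, 1.9, 1.0]
grip_width: 0.0419
```

```bash
python3 -c "
from h import *
st(2);go(.416,.145,.0595,0)
snap('scene','s37',(230,130,380,250),5)"
```

```text
[0.4182 0.1458 0.0664] 0.0418 [0.72 1.61 1.06]
[0.4181 0.1457 0.0665] 0.04204 [-0.49  1.71  0.67]
psi -0.01 d [-0.014 -0.043  0.139] roll -0.002 t 56.9
```

View pics/s37.png

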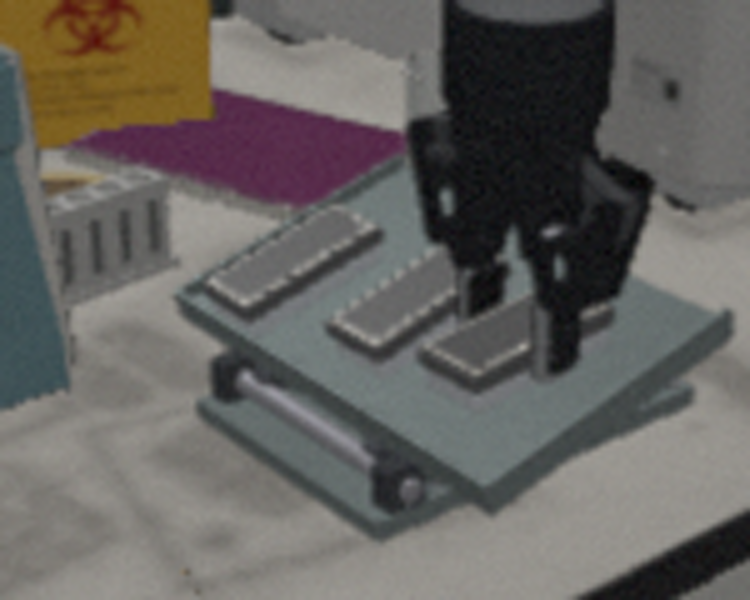

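>>> move_arm:
  motion:
    - [41.7,[0,-0.02,0.04],0]
    - [41.7,[0,-0.02,0.08],0]
    - [41.7,[0,-0.02,0.11],0]
    - [41.7,[0,-0.02,0.12],0]
    - [43,[0,-0.02,0.12],0]
    - [46,[0,-0.02,0.12],0]
    - [50,[0,-0.02,0.1],0]
    - [50,[0,-0.02,-0.1],0]
    - [50,[0,-0.02,-0.5],0]
    - [50,[0,-0.02,-1.0],0]

```text
clock: 57.95
eef_pos: [0.4158, 0.1452, 0.1167]
tool_rot: [0.707, 0.707, -0.001, -0.0]
ft_force: [0.1, 0.6, -0.2]
grip_width: 0.05
```

>>> move_arm:
  motion:
    - [50,[0,0,-0.6],0]
    - [50,[0,0,-1.2],0]
    - [50,[0,0,-1.8],0]
    - [50,[-0.5,0,-2.2],0]
    - [50,[-1.2,0,-2.2],0]
    - [50,[-2.0,0,-2.2],0]
    - [50,[-2.8,0,-2.2],0]
    - [50,[-3.6,0,-2.2],0]
    - [50,[-4.4,0,-2.2],0]
    - [50,[-5.0,0,-2.2],0]

```text
clock: 58.95
eef_pos: [0.4162, -0.1065, 0.2271]
tool_rot: [0.708, 0.706, 0.0, 0.0]
ft_force: [1.1, -0.2, 0.1]
grip_width: 0.0502
```

```bash
python3 -c "
from h import *
st(1)
snap('scene','s38',(230,130,380,250),5);snap('top','t38',(230,110,400,260),4.5)"
```

```text
[ 0.4164 -0.1098  0.2271] 0.05001 [ 0.31 -2.24 -0.43]
```

View pics/s38.png

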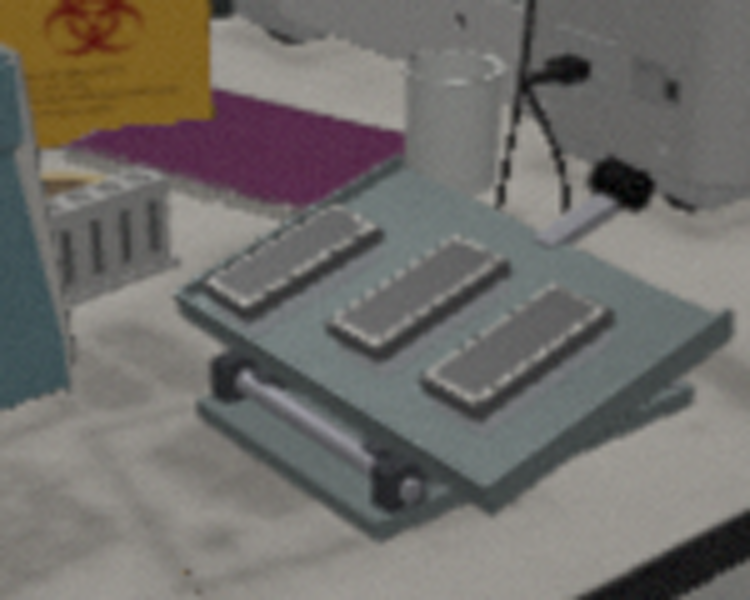

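View pics/t38.png

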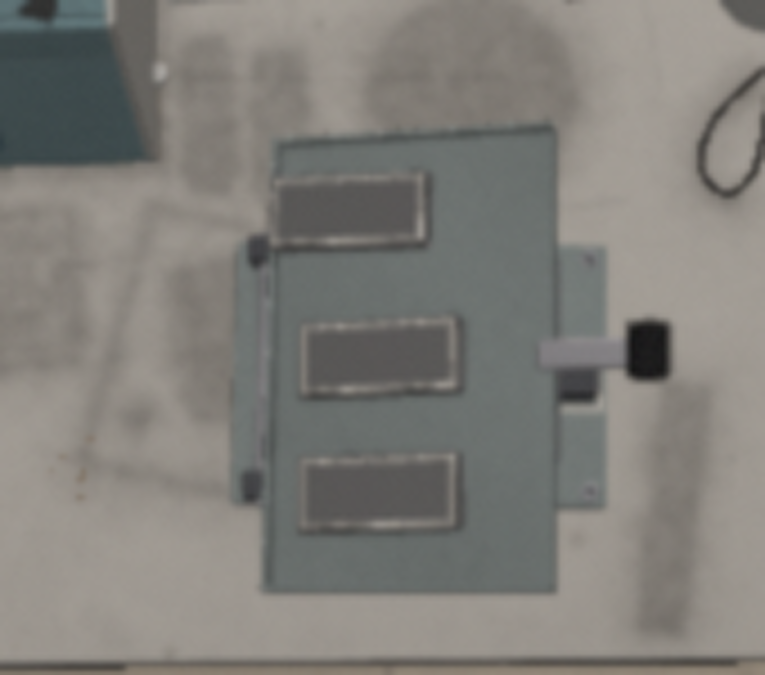

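Three dishes are on the plate, but C's low end looks very close to the hinge rim. I'll work out the plate-frame positions from both views.

```bash
cat > e.py <<'E'
from h import *
th=.262;yaw=np.radians(-.6);bc=np.array([.4875,.1233,0])
B=R.from_euler('z',yaw).as_matrix()
ex=B@[1,0,0];ey=B@np.array([0,np.cos(th),-np.sin(th)]);ez=B@np.array([0,np.sin(th),np.cos(th)])
hinge=bc+B@[0,.085,.022];O=hinge-.09*ey+.016*ez;M=np.stack([ex,ey,ez],1)
def onplate(n,uv,h):
    o,d=ray(n,uv);t=(h-(o-O)@ez)/(d@ez);return M.T@(o+d*t-O)
ft=lambda u,v:((u+.5)/4.5-.5+230,(v+.5)/4.5-.5+110)
fs=lambda u,v:((u+.5)/5-.5+230,(v+.5)/5-.5+130)
if __name__=='__main__':
    print('O',O)
    # corners: order (x+,y+),(x+,y-),(x-,y-),(x-,y+)
    T=dict(C=[(275,177),(430,172),(428,244),(273,246)],B=[(301,325),(461,318),(460,390),(301,395)],A=[(301,460),(460,455),(460,527),(301,530)])
    S=dict(C=[(205,283),(347,206),(383,231),(245,312)],B=[(328,321),(460,235),(509,265),(378,350)],A=[(422,376),(556,284),(612,315),(480,408)])
    for k in T:
        for n,f,D in(('top',ft,T),('scene',fs,S)):
            P=np.array([onplate(n,f(*p),.022) for p in D[k]]);c=P.mean(0);d=P[0]+P[3]-P[1]-P[2]
            print(k,n,'c',(c*1e3).round(1)[:2],'L,W',(np.linalg.norm(d/2)*1e3).round(1),(np.linalg.norm(P[0]+P[1]-P[2]-P[3])/2e-3).round(1),'ang',np.degrees(np.arctan2(-d[0],d[1])).round(1),'ymax',(P[:,1].max()*1e3).round(1))
    print('hinge rim corners px: outlines at y=79 z=8 /z=0; y=83 z=8')
    for n,sc,off in(('top',4.5,(230,110)),('scene',5,(230,130))):
        for y,z in((.079,0),(.079,.008),(.083,.008)):
            uv=proj(n,[O+M@np.array([x,y,z]) for x in(.121,.08,-.121)]);print(n,y,z,((uv-off+.5)*sc-.5).round(0).tolist())
E
python3 e.py; python3 - <<'E'
import cv2,numpy as np
t=np.load('pics/t38.npy');s=np.load('pics/s38.npy')
a=cv2.resize(t[135:180,280:335],None,fx=11,fy=11,interpolation=cv2.INTER_CUBIC);cv2.imwrite('pics/t38z.png',a)
a=cv2.resize(s[165:200,262:312],None,fx=14,fy=14,interpolation=cv2.INTER_CUBIC);cv2.imwrite('pics/s38z.png',a)
E
```

```text
O [0.4875232  0.12551543 0.06076514]
C top c [78.9 29.9] L,W 86.5 38.5 ang -2.1 ymax 73.4
C scene c [77.8 33.4] L,W 87.4 37.0 ang -4.5 ymax 78.3
B top c [-1.3 13.2] L,W 87.2 37.8 ang -0.1 ymax 57.0
B scene c [-0.1 15.5] L,W 84.9 39.7 ang -0.9 ymax 57.9
A top c [-73.   12.9] L,W 86.0 37.0 ang 0.2 ymax 56.1
A scene c [-71.6  15.5] L,W 84.5 39.7 ang -0.4 ymax 58.2
hinge rim corners px: outlines at y=79 z=8 /z=0; y=83 z=8
top 0.079 0 [[278.0, 150.0], [277.0, 222.0], [272.0, 588.0]]
top 0.079 0.008 [[273.0, 146.0], [272.0, 219.0], [267.0, 588.0]]
top 0.083 0.008 [[266.0, 147.0], [265.0, 219.0], [260.0, 588.0]]
scene 0.079 0 [[189.0, 307.0], [234.0, 335.0], [498.0, 498.0]]
scene 0.079 0.008 [[185.0, 294.0], [230.0, 322.0], [495.0, 485.0]]
scene 0.083 0.008 [[178.0, 298.0], [224.0, 326.0], [488.0, 490.0]]
```

View pics/s38z.png

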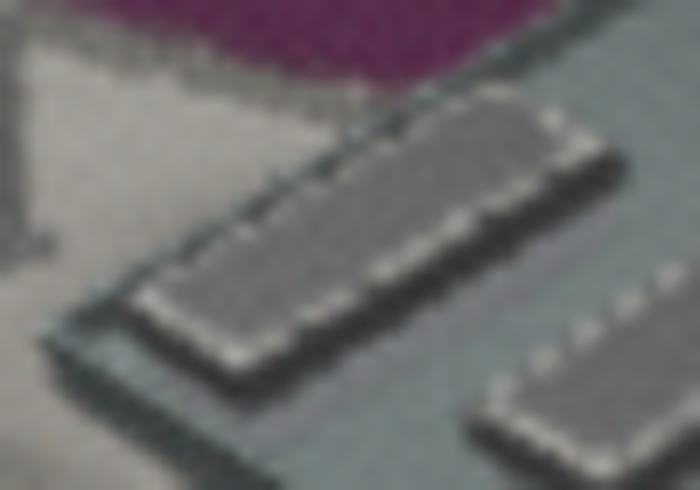

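View pics/t38z.png

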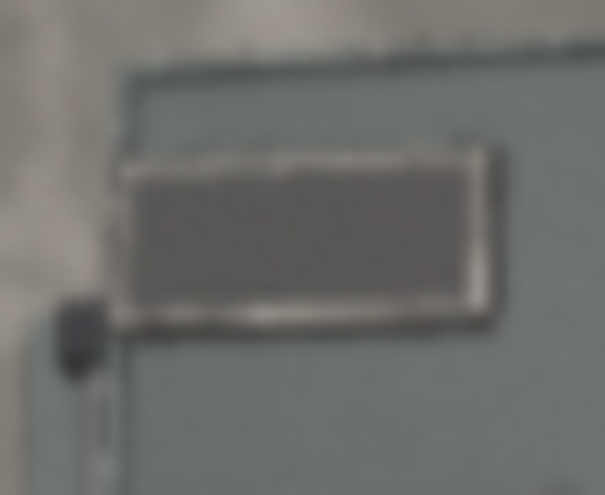

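```bash
python3 - <<'E'
from h import *
a=np.load('pics/t38.npy').astype(int)
for i in range(6): c=camera('top')
b=c['color'][:,:,::-1].astype(int)
print('plate-area diff mean/max smoothed',np.abs(cv2.blur((a-b)[135:245,285:385].astype(np.float32),(5,5))).max(), np.abs((a-b)[135:245,285:385]).mean())
o=get_obs();print(o['clock'],o['eef_pos'],o['ft_force'])
job_done()
E
```

```text
plate-area diff mean/max smoothed 0.96 0.5606969696969697
59.4 [ 0.41673871 -0.10341548  0.22644377] [-0.42834116 -0.60759475 -0.32602643]
the job is handed in; nothing more can be done
```

The table is set to 15 degrees and all three dishes lie flat on the sloping plate. I handed the job in at 59.4 s, with the gripper clear of everything. No verdict was reported.

**Table:** I swung the plate up to about 1.13 rad and put the 24 mm block on the marked rectangle, with the 16 mm block on top. I then lowered the plate onto the stack. The handle's image position matches 0.262 rad, within the allowed 0.245 to 0.285. I judged roller contact from that angle only, as there is no direct force reading.

**Dishes:** They were gripped at 41.7–41.8 mm on their 42 mm width and did not slip. There is no direct grip-force reading, so how gently I squeezed is inferred from the finger opening.

Last check from both cameras, in the plate frame:

| Dish | x (mm) | y (mm) | Angle off the slope |
|---|---|---|---|
| First placed | about 78 | 30–33 | 2.1° (top view), 4.5° (scene view) |
| Second placed | about −1 | 13–16 | under 1° |
| Third placed | about −72 | 13–16 | under 0.5° |

- **Stillness:** top-view pictures taken about 0.4 s apart before hand-in showed no movement on the plate.
- **First dish:** it shifted about 2 cm down the slope after I released it and now lies at or close to the hinge rim. That is inside the y limit of 39 mm, and it looks flat, but it has the smallest margin.
- **View disagreement:** the two cameras differ by 2–3 mm on dish positions.

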